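# Lock the cabbage slicer's hopper with its detent pin

## Task

The cabbage is done: make the slicer safe to put away. Bring its hopper back over the blades and lock it there: pull the detent pin out of its stowage boss and push it straight down through the locking bracket and the hole in the hopper's tongue until it has clicked fully home, collar down on the bracket. The tongue is slack, so find its hole by feel, never pressing on the tongue with more than 40 N, and leave the other things on the counter where they are.

Things in the scene. Friction and masses are not known exactly. Their poses are not given: they have to be found in the camera images.
- slicer: Cabbage slicer, fixed on the counter: steel frame 200 x 540 mm on four legs, three skew blades in its middle. Origin on the counter under its centre; y along the rails, the way the hopper slides; x across them, away from the robot; z up. The locking bracket (at y = 0) and the stowage boss (y = +215 mm) sit outside its far rail, holes 130 mm from the middle line.
- lock_hole (a point): Centre of the upper mouth of the hole in the locking bracket, 161 mm above the counter; axes of the slicer, z up along the hole. The aluminium bracket, 44 mm wide along y, is a drilled boss 22 mm thick over a drilled plate 5 mm thick, 21 mm clear between; the hopper's tongue passes just over the plate, its top 36 mm below this point. The stack is 48 mm deep, free below. Holes 13 mm wide.
- stow_hole (a point): Centre of the upper mouth of the hole in the stowage boss, a solid drilled aluminium block 56 x 40 x 48 mm on the same rail, 215 mm from lock_hole along the slicer's +y. Same height, hole width and axes as lock_hole. The pin is clicked home in it at the start.
- hopper (a joint): Travel of the hopper along the rails in m, growing towards +y; starts at -0.13 to -0.05, no stop before +0.05. At 0 a centred tongue has its hole in line with lock_hole, but the tongue's two screws are slack in long slots, so its hole may sit up to 10 mm off either way along y: find it by feel. The hopper rubs with about 7 N, and so does the tongue in its slots; both stay where left.
- hopper_knob (a point): Middle of the gripping part of the white round knob on the hopper's lid: 36 mm across, 24 mm tall there, narrower stem below; top 12 mm above this point, lid 28 mm below it. The hopper is a steel box 150 x 150 mm, its lid 173 mm above the counter. A drilled steel tongue, 68 mm wide, 6 mm thick, is screwed to its far foot and sticks out to +x; its hole is 130 mm from the knob's axis.
- pin_grip (a point): Centre of the pin's black T-bar, 46 mm long (along its own x), 14 mm wide and tall, to be pinched from above across the 14 mm. It lies on the pin's axis; z points up along it. 27 mm above the boss when the pin is home; the bar's underside is 20 mm above it. The pin weighs about 0.1 kg.
- pin_seat (a point): Point on the pin's axis in the underside of its 20 mm collar, 27 mm below pin_grip; at the hole's mouth when home. The 12 mm shank reaches 60 mm below, its last 3.5 mm tapered to 9 mm. Two spring balls stand out 1.8 mm, 51 mm below this point: some 10 to 20 N takes them into or out of a hole, and they spring out again where it ends.
- pin: The detent pin as a whole, same axes and origin as pin_seat. Once its balls have sprung out below the bracket's boss it stands there loose under its own weight: 24 mm up (collar above lock_hole) while its nose rests on the tongue, dropping to about 16 mm when the tongue's hole comes under it (within some 2 mm), 0 when pressed home. More than 40 N on the tongue bends it.
- soap: Bystander: clear soap bottle, 60 mm wide, 150 mm tall; origin at the centre of its underside.
- mug: Bystander: white mug, 80 mm wide, 90 mm tall; origin at the centre of its underside.
- bowl: Bystander: steel bowl, 130 mm wide, 55 mm tall; origin at the centre of its underside.
Mind the look-alikes: they are no part of the job. Of the things that look like the pin, the smallest one is meant.

How it is judged:
By the outcome, as a careful person would: the job done as asked, in the order asked, and still so for the second after the job is handed in, with the robot touching nothing.
It also fails if it takes over 67 s, if anything falls off the work surface, if the arm or the gripper's body presses on something with over 40 N, if the wrist force passes 120 N, or if a joint passes its speed limit or range.

## Robot

A 6-joint arm with a two-finger parallel gripper is mounted at the origin on the work surface. World frame = base frame: x ahead of the robot, y to its left, z up, the work surface at z = 0. Lengths are in m, angles in rad, forces in N, time in s.
With the tool pointing down it reaches from about 0.225 to 0.725 m from the base axis. Payload 3.1 kg.
Tool frame: the origin (TCP) lies midway between the tips of the shut fingers; the grasp point (between the pads) lies 19 mm behind it; z points along the fingers, y is the direction in which the jaws open and shut (so a half turn about z gives the same grasp; the last joint's range is limited). The gripper opens to 85 mm and grips with 20 to 120 N. Pads are 22 mm wide; open, the fingers measure 114 mm over their backs; the gripper's body (76 mm by 85 mm) begins 54 mm behind the grasp point. The pads swing forward as they close: fully open they stand 13 mm farther back than shut.
Start: joints at [0.997, 0.048, 0.099, 1.622, 0, 1.443], TCP at [0.226, 0.474, 0.197] pointing down, gripper open.
Joint ranges: [-2.91, 2.91], [-0.99, 1.94], [-1.21, 1.42], [-2.12, 2.29], [-1.49, 1.47], [-3.14, 3.14]. Speed limits (rad/s): [2.79, 2.79, 3.14, 3.14, 3.14, 3.14].

## Interface

Orientations are given as a rotation vector (axis times angle).
In Python, from bench import r, imaging gives the robot as it stands. The module is installed in compiled form; this text tells all that it offers.
- The arm moves only by the tool move_arm, never from a script. Its argument "rows" is a list of rows, each an object of numbers: "jaw": the opening, from 0 (shut) to 1 (fully open); "dx", "dy", "dz": the shift along the tool's x, y, z in cm; "ax", "ay", "az": the turn, a rotation vector about the tool's x, y, z in rad. In form: [{"jaw": .., "dx": .., "dy": .., "dz": .., "ax": .., "ay": .., "az": ..}, ...]. A call has 1 to 12 rows; each row is the pose to reach, as a shift and turn from the pose commanded when the call began, along the tool's axes at that moment; what a row does not reach only later rows make up. A row lasts 1/8 s, in which the tool goes at most 62.5 mm and 10.7 degrees, less where a joint would pass 70% of its speed; a pose out of reach is approached as far as the arm can. A call with a gripper value outside its range is refused whole. The fingers move at their own pace and stop on an object; "squeeze" is the grip in N (left out, the last holds). Time passes only in rows, so rows that repeat a pose let the fingers close. It gives the time, the measured TCP pose, the force and the opening at its end, in the units of the state.
- r.observe(): the state, without advancing time (a new reading comes with each control period).
- imaging.get_image(name): name is "scene" or "top"; returns a dict with "frame" (420x560x3 uint8, red, green, blue), "depth" (420x560 float32, m along the optical axis (not along the pixel's ray), 0 where there is no reading), "intrinsics" (3x3 intrinsics, pixels), "D" ([k1, k2, p1, p2, k3] as OpenCV has them; the pictures are not rectified), "rvec" (rotation vector, rad) and "tvec" (3), from world to camera coordinates, as OpenCV has them. Camera axes: x right, y down, z forward; pixel columns grow to the right and rows downward; lengths in m; the calibration is good to about 2 mm. A picture is of the moment at which its call begins.
- r.finish_job(): hands the job in, once; it reports no verdict.
The state is a dict: "time": time; "joint_pos": joint angles; "dq": joint speeds; "effort": joint torques, N m; "tool_pos": TCP position; "ee_rot": TCP orientation; "wrist_force": force on the tool from outside, world axes, zero at the start; "moment": the same for the moment, N m; "opening": opening from 0.0 (shut) to 1.0 (fully open).
Only numpy, scipy, OpenCV 4.12 (cv2) and the standard library are available. Lean on these libraries where they do the work, as an engineer would, in place of code of your own. Each camera call takes 0.05 s, during which the arm holds its last target.

## Working session

There is one attempt and no reset: what is moved stays moved. The work goes in short steps, Python scripts to look and compute and a tool call to move; the robot and the scene stay as the last step left them, time stands still between calls to the robot, and variables do not carry over. Pictures are saved under pics/ and viewed, and the job is handed in when it is done.

Besides the shell and the picture viewer there is one more tool, called after "Emit:" as name(argument=value, ...) on one line, values as JSON. move_arm: Moves the arm, as the interface text tells. Its arguments: {"type":"object","properties":{"rows":{"type":"array"},"squeeze":{"type":"number"}},"required":["rows"]}

```bash
mkdir -p pics; cat > h.py <<'E'
from bench import r, imaging
import numpy as np, cv2
def shot(n,tag,crop=None,scale=1):
    im=imaging.get_image(n); np.savez(f'{tag}.npz',**{k:np.asarray(v) for k,v in im.items()})
    save(tag,crop,scale)
def save(tag,crop=None,scale=1,out=None):
    f=np.load(f'{tag}.npz')['frame'][...,::-1]
    if crop: x0,y0,x1,y1=crop; f=f[y0:y1,x0:x1]
    f=cv2.resize(f,None,fx=scale,fy=scale,interpolation=cv2.INTER_CUBIC)
    cv2.imwrite(f'pics/{out or tag}.png',f)
def p3(tag,u,v,z=None,d=None):
    im=np.load(f'{tag}.npz'); K=im['intrinsics'];R=cv2.Rodrigues(im['rvec'])[0];t=im['tvec'].ravel()
    n=cv2.undistortPoints(np.array([[[u,v]]],float),K,im['D'])[0,0]; ray=np.array([n[0],n[1],1.])
    c=-R.T@t; w=R.T@ray
    if z is not None: return c+w*(z-c[2])/w[2]
    if d is None:
        w_=im['depth'][int(v)-1:int(v)+2,int(u)-1:int(u)+2]; d=np.median(w_[w_>0])
    return c+w*d
def proj(tag,P):
    im=np.load(f'{tag}.npz'); return cv2.projectPoints(np.array(P,float).reshape(-1,3),im['rvec'],im['tvec'],im['intrinsics'],im['D'])[0].reshape(-1,2)
E
python3 - <<'E'
from h import *
print(r.observe())
shot('scene','s0',scale=1.4);shot('top','t0',scale=1.4)
E
```

```text
{'time': 0.0, 'joint_pos': array([ 9.97178883e-01,  4.87417856e-02,  9.76070685e-02,  1.62197393e+00,
       -2.08865174e-05,  1.44297453e+00]), 'dq': array([-5.72157033e-04,  1.83483634e-04, -6.36789070e-04,  5.97810915e-04,
        1.28985788e-03,  1.38530609e-05]), 'effort': array([ 5.06767628e-04, -3.38781452e+01,  3.20015609e+01,  2.03334371e-02,
       -1.12603345e-04,  5.32280055e-06]), 'tool_pos': array([0.22602709, 0.47310658, 0.19622652]), 'ee_rot': array([-0.69429832, -3.0631152 ,  0.0034215 ]), 'wrist_force': array([ 0.14684886,  0.43239203, -0.23917626]), 'moment': array([ 0.0018705 ,  0.00228815, -0.00307845]), 'opening': 1.0026476013051562}
```

View pics/s0.png

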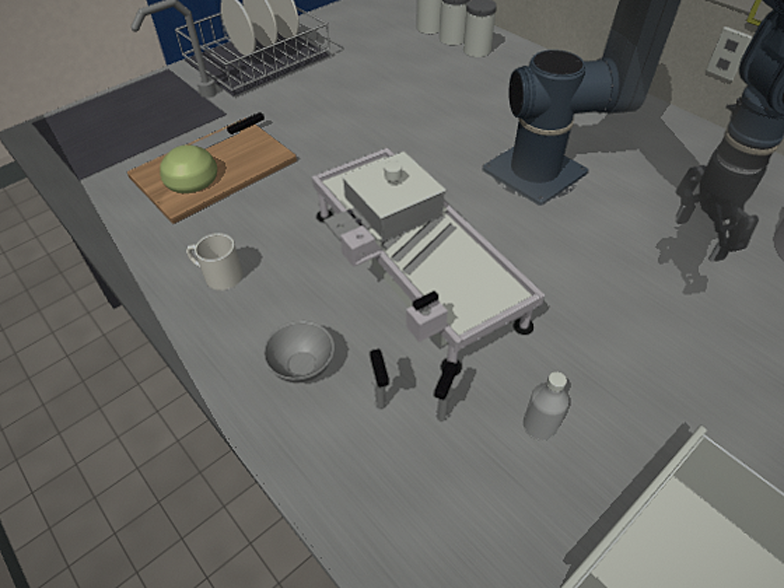

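View pics/t0.png

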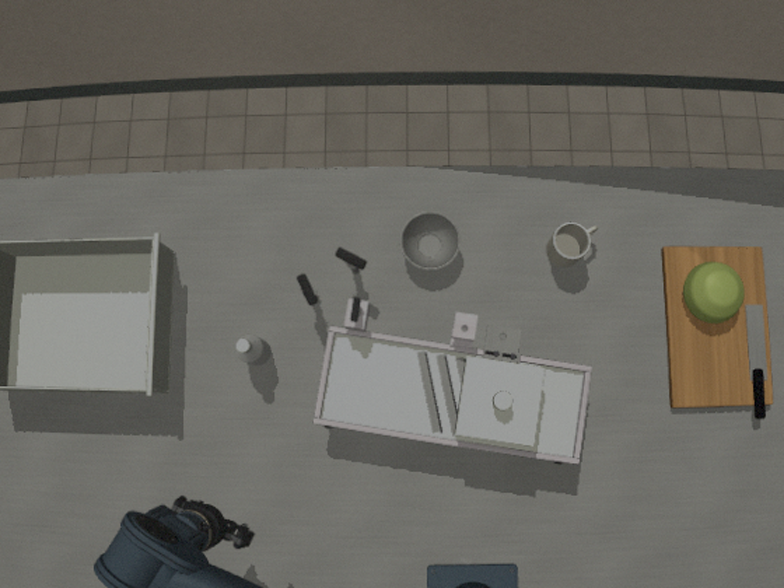

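The top view shows the bracket at about (464,328), the boss with the pin at (355,312), the hopper knob at (503,401) and two larger look-alike pins at (350,258) and (307,290), all in the picture enlarged 1.4 times. Next I'll enlarge the relevant parts.

```bash
python3 - <<'E'
from h import *
save('t0',(220,200,430,340),3.8,'t0z')
save('s0',(210,90,400,270),3.3,'s0z')
E
```

```text
(no output)
```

View pics/t0z.png

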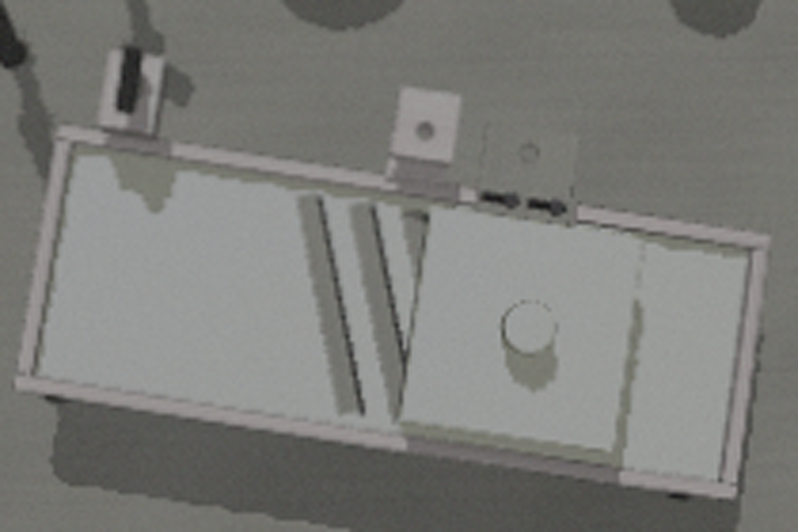

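View pics/s0z.png

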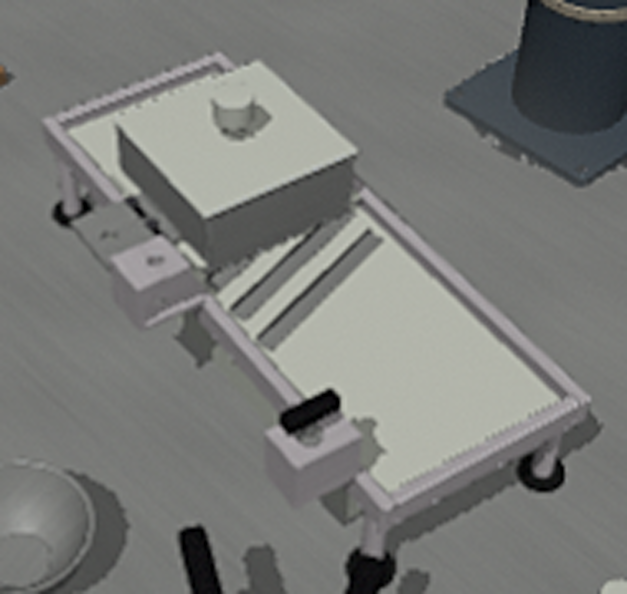

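```bash
python3 - <<'E'
from h import *
f=lambda X,Y:((X+.5)/3.8-.5+220,(Y+.5)/3.8-.5+200)
g=lambda X,Y:((X+.5)/3.3-.5+210,(Y+.5)/3.3-.5+90)
np.set_printoptions(precision=4,suppress=True)
for n,a,z in [('lock',(426,130),.161),('tongue',(529,153),.125),('knob',(530,326),.213),('pin',(129,80),.195),('pinA',(133,47),.195),('pinB',(125,112),.195),('railA',(62,133),None),('railB',(767,240),None)]:
    print(n,p3('t0',*f(*a),z=z or .12), p3('t0',*f(*a)))
for n,a,z in [('lock',(155,261),.161),('tongue',(109,235),.125),('knob',(234,93),.213),('pin',(311,407),.195)]:
    print('s',n,p3('s0',*g(*a),z=z),p3('s0',*g(*a)))
L=p3('t0',*f(426,130),z=.161);P=p3('t0',*f(129,80),z=.195);K=p3('t0',*f(530,326),z=.213)
d=P-L;print('dist',np.linalg.norm(d[:2]),'ang',np.degrees(np.arctan2(d[1],d[0])))
for n in ['t0','s0']:
    im=np.load(n+'.npz');print(-cv2.Rodrigues(im['rvec'])[0].T@im['tvec'].ravel())
E
```

```text
lock [0.583  0.0183 0.161 ] [0.5881 0.0153 0.1194]
tongue [ 0.5696 -0.0605  0.125 ] [ 0.5833 -0.0757  0.0023]
knob [ 0.4398 -0.0474  0.213 ] [ 0.4398 -0.0473  0.2134]
pin [0.6162 0.2305 0.195 ] [0.616  0.2304 0.196 ]
pinA [0.6398 0.2277 0.195 ] [0.6405 0.228  0.1909]
pinB [0.5933 0.2332 0.195 ] [0.5942 0.2337 0.1886]
railA [0.588  0.2862 0.12  ] [0.6018 0.2986 0.0089]
railB [ 0.5029 -0.2381  0.12  ] [ 0.5036 -0.2406  0.1097]
s lock [0.5833 0.0205 0.161 ] [0.5787 0.0144 0.1538]
s tongue [ 0.569  -0.0607  0.125 ] [ 0.5666 -0.0641  0.1212]
s knob [ 0.4376 -0.0476  0.213 ] [ 0.435  -0.0505  0.2101]
s pin [0.618  0.2332 0.195 ] [0.6163 0.2316 0.1922]
dist 0.21474050730453545 ang 81.11146444133036
[0.4052 0.122  1.5917]
[1.0639 0.6582 0.9187]
```

```bash
cat >> h.py <<'E'
from scipy.spatial.transform import Rotation as Ro
np.set_printoptions(precision=4,suppress=True)
SY=np.array([0.155,0.988,0]);SY/=np.linalg.norm(SY);SX=np.array([SY[1],-SY[0],0])
L=np.array([.583,.0190,.161])
def to(P,sgn=1,yawoff=0):
    s=r.observe();R=Ro.from_rotvec(s['ee_rot'])
    c,si=np.cos(yawoff),np.sin(yawoff)
    y=sgn*(c*SY-si*SX); z=np.array([0,0,-1.]); G=Ro.from_matrix(np.c_[np.cross(y,z),y,z])
    d=R.inv().apply(np.array(P)-s['tool_pos'])*100; a=(R.inv()*G).as_rotvec()
    print('shift cm',d,'turn',a)
def st():
    s=r.observe();print('t',round(s['time'],2),'tcp',s['tool_pos'],'F',s['wrist_force'],'M',s['moment'],'op',round(s['opening'],3),'q',s['joint_pos']); 
    d=s['tool_pos']-L; print('slicer rel lock x,y,z mm',1e3*d@SX,1e3*d@SY,1e3*d[2]); print(Ro.from_rotvec(s['ee_rot']).as_matrix())
E
python3 - <<'E'
from h import *
st()
K=[.4395,-.0474,.250]
to(K,1);to(K,-1)
for u,v in [(350,258),(307,284),(245,346),(430,220),(570,225)]: print(p3('t0',u/1.4,v/1.4))
E
```

```text
t 0.1 tcp [0.226  0.4731 0.1963] F [-0.3707  0.061  -0.3291] M [ 0.0115 -0.027  -0.0037] op 1.0 q [ 0.9972  0.0487  0.0977  1.622  -0.      1.443 ]
slicer rel lock x,y,z mm -423.0351067402838 393.32875516407427 35.32259683230119
[[-0.9023  0.4312 -0.0012]
 [ 0.4312  0.9023 -0.0018]
 [ 0.0003 -0.0021 -1.    ]]
shift cm [-41.7029 -37.7744  -5.2978] turn [-0.0021 -0.0006 -0.2902]
shift cm [-41.7029 -37.7744  -5.2978] turn [-0.0008  0.003   2.8514]
[0.7299 0.2458 0.1352]
[0.6773 0.333  0.1336]
[0.5501 0.4535 0.1501]
[0.8371 0.0795 0.0302]
[ 0.8099 -0.2178  0.0843]
```

Emit:
move_arm(rows=[{"jaw": 0.8, "dx": 0, "dy": 0, "dz": -6, "az": 0}, {"jaw": 0.8, "dx": -41.7, "dy": -37.8, "dz": -6, "az": -0.29}, {"jaw": 0.8, "dx": -41.7, "dy": -37.8, "dz": -6, "az": -0.29}, {"jaw": 0.8, "dx": -41.7, "dy": -37.8, "dz": -6, "az": -0.29}, {"jaw": 0.8, "dx": -41.7, "dy": -37.8, "dz": -6, "az": -0.29}, {"jaw": 0.8, "dx": -41.7, "dy": -37.8, "dz": -6, "az": -0.29}, {"jaw": 0.8, "dx": -41.7, "dy": -37.8, "dz": -6, "az": -0.29}, {"jaw": 0.8, "dx": -41.7, "dy": -37.8, "dz": -6, "az": -0.29}, {"jaw": 0.8, "dx": -41.7, "dy": -37.8, "dz": -6, "az": -0.29}, {"jaw": 0.8, "dx": -41.7, "dy": -37.8, "dz": -6, "az": -0.29}, {"jaw": 0.8, "dx": -41.7, "dy": -37.8, "dz": -6, "az": -0.29}, {"jaw": 0.8, "dx": -41.7, "dy": -37.8, "dz": -6, "az": -0.29}], squeeze=40)

```text
$.rows[0]: bad value
```

```bash
python3 - <<'E'
from h import *
st(); to([.4395,-.0474,.183])
E
```

```text
t 0.1 tcp [0.226  0.4731 0.1963] F [-0.3707  0.061  -0.3291] M [ 0.0115 -0.027  -0.0037] op 1.0 q [ 0.9972  0.0487  0.0977  1.622  -0.      1.443 ]
slicer rel lock x,y,z mm -423.0351067402838 393.32875516407427 35.32259683230119
[[-0.9023  0.4312 -0.0012]
 [ 0.4312  0.9023 -0.0018]
 [ 0.0003 -0.0021 -1.    ]]
shift cm [-41.7047 -37.76     1.4022] turn [-0.0021 -0.0006 -0.2902]
```

Emit:
move_arm(rows=[{"jaw": 0.8, "dx": 0, "dy": 0, "dz": -6, "ax": 0, "ay": 0, "az": 0}, {"jaw": 0.8, "dx": -41.7, "dy": -37.8, "dz": -6, "ax": 0, "ay": 0, "az": -0.29}, {"jaw": 0.8, "dx": -41.7, "dy": -37.8, "dz": -6, "ax": 0, "ay": 0, "az": -0.29}, {"jaw": 0.8, "dx": -41.7, "dy": -37.8, "dz": -6, "ax": 0, "ay": 0, "az": -0.29}, {"jaw": 0.8, "dx": -41.7, "dy": -37.8, "dz": -6, "ax": 0, "ay": 0, "az": -0.29}, {"jaw": 0.8, "dx": -41.7, "dy": -37.8, "dz": -6, "ax": 0, "ay": 0, "az": -0.29}, {"jaw": 0.8, "dx": -41.7, "dy": -37.8, "dz": -6, "ax": 0, "ay": 0, "az": -0.29}, {"jaw": 0.8, "dx": -41.7, "dy": -37.8, "dz": -6, "ax": 0, "ay": 0, "az": -0.29}, {"jaw": 0.8, "dx": -41.7, "dy": -37.8, "dz": -6, "ax": 0, "ay": 0, "az": -0.29}, {"jaw": 0.8, "dx": -41.7, "dy": -37.8, "dz": -6, "ax": 0, "ay": 0, "az": -0.29}, {"jaw": 0.8, "dx": -41.7, "dy": -37.8, "dz": -6, "ax": 0, "ay": 0, "az": -0.29}, {"jaw": 0.8, "dx": -41.7, "dy": -37.8, "dz": -6, "ax": 0, "ay": 0, "az": -0.29}], squeeze=40)

```text
time: 1.6
tool_pos: [0.4392, -0.0471, 0.2569]
ee_rot: [-0.246, -3.13, -0.001]
wrist_force: [-0.3, 0.7, 0.4]
opening: 0.802
```

```bash
python3 - <<'E'
from h import *
st(); to([.4395,-.0474,.183])
E
```

```text
t 1.6 tcp [ 0.4392 -0.0471  0.2569] F [-0.2689  0.6682  0.4078] M [-0.0302  0.0322  0.0341] op 0.802 q [-0.2594 -0.141   0.0365  1.7502  0.0006 -0.1024]
slicer rel lock x,y,z mm -131.85672301411466 -87.60473539610697 95.85907463475866
[[-0.9877  0.1563 -0.0017]
 [ 0.1563  0.9877  0.001 ]
 [ 0.0018  0.0007 -1.    ]]
shift cm [-0.0516 -0.0288  7.3858] turn [ 0.0008 -0.0018 -0.0014]
```

Emit:
move_arm(rows=[{"jaw": 0.8, "dx": 0, "dy": 0, "dz": 4, "ax": 0, "ay": 0, "az": 0}, {"jaw": 0.8, "dx": 0, "dy": 0, "dz": 7.3, "ax": 0, "ay": 0, "az": 0}, {"jaw": 0.8, "dx": 0, "dy": 0, "dz": 7.3, "ax": 0, "ay": 0, "az": 0}, {"jaw": 0.2, "dx": 0, "dy": 0, "dz": 7.3, "ax": 0, "ay": 0, "az": 0}, {"jaw": 0.2, "dx": 0, "dy": 0, "dz": 7.3, "ax": 0, "ay": 0, "az": 0}, {"jaw": 0.2, "dx": 0, "dy": 0, "dz": 7.3, "ax": 0, "ay": 0, "az": 0}, {"jaw": 0.2, "dx": 0, "dy": 0, "dz": 7.3, "ax": 0, "ay": 0, "az": 0}, {"jaw": 0.2, "dx": 0, "dy": 0, "dz": 7.3, "ax": 0, "ay": 0, "az": 0}], squeeze=40)

```text
time: 2.6
tool_pos: [0.4398, -0.0473, 0.1847]
ee_rot: [0.245, 3.132, -0.0]
wrist_force: [0.3, -1.3, -0.1]
opening: 0.198
```

```bash
python3 - <<'E'
from h import *
st()
E
```

```text
t 2.6 tcp [ 0.4398 -0.0473  0.1847] F [ 0.3186 -1.2661 -0.1048] M [0.0051 0.0181 0.044 ] op 0.198 q [-0.259  -0.17   -0.1339  1.6065 -0.     -0.103 ]
slicer rel lock x,y,z mm -131.2221387921752 -87.70424945774396 23.656210031013703
[[-0.9879  0.1554  0.0003]
 [ 0.1554  0.9879 -0.0001]
 [-0.0003 -0.     -1.    ]]
```

```bash
python3 - <<'E'
from h import *
shot('scene','s1',(210,60,400,220),4)
shot('top','t1',(280,200,430,340),4)
E
```

```text
(no output)
```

View pics/s1.png

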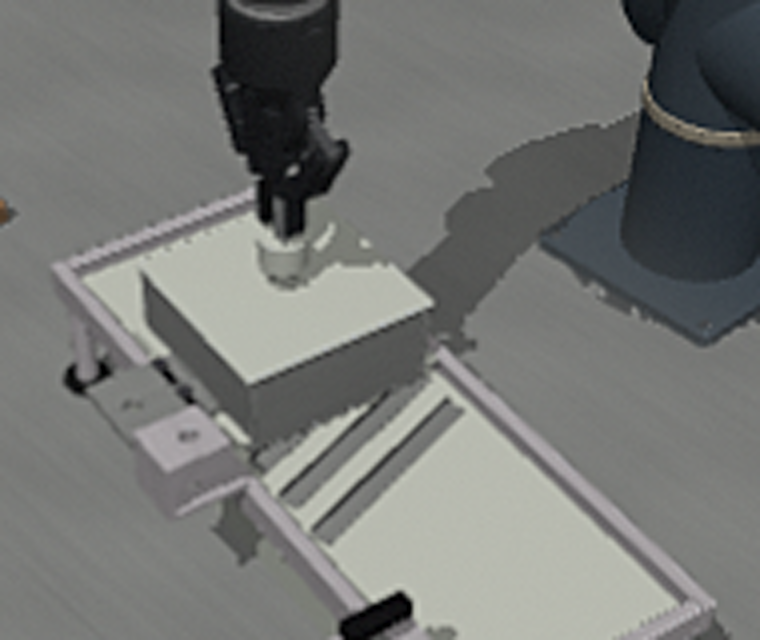

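View pics/t1.png

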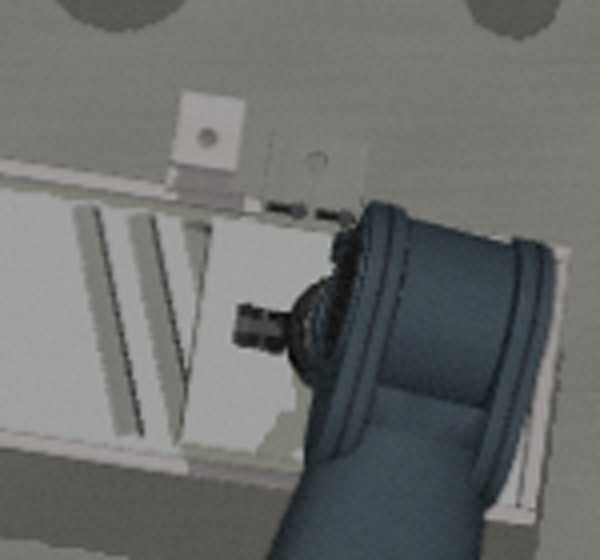

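```bash
python3 - <<'E'
from h import *
s=r.observe()['tool_pos']; print(s)
for z in [.185,.213,.25]:
  for k in (-.02,0,.02):
    P=np.array([*s[:2],z])+k*SY
    print(z,k,(proj('s1',P)-[210,60])*4,(proj('t1',P)-[280,200])*4)
save('s1',(255,60,325,140),8,'s1b')
im=np.load('s1.npz')
for X,Y in [(265,210),(290,215),(285,262),(270,200),(288,235)]:
  print(X,Y,p3('s1',X/4+210,Y/4+60))
for X,Y in [(245,330),(262,330),(280,335),(230,400)]:
  print('t',X,Y,p3('t1',X/4+280,Y/4+200))
E
```

```text
[ 0.4396 -0.0473  0.1844]
0.185 -0.02 [[265.2724 250.6619]] [[340.7109 347.2621]]
0.185 0 [[280.5923 265.3429]] [[311.1805 343.0271]]
0.185 0.02 [[296.2109 280.3145]] [[281.6096 338.7673]]
0.213 -0.02 [[264.7264 218.149 ]] [[346.4026 346.224 ]]
0.213 0 [[280.3192 232.7717]] [[316.2834 341.9072]]
0.213 0.02 [[296.222  247.6898]] [[286.1209 337.5646]]
0.25 -0.02 [[263.9738 173.3694]] [[354.2832 344.785 ]]
0.25 0 [[279.9417 187.8911]] [[323.3495 340.3552]]
0.25 0.02 [[296.2355 202.7145]] [[292.3683 335.8979]]
265 210 [ 0.4443 -0.0576  0.2288]
290 215 [ 0.4492 -0.0266  0.2438]
285 262 [ 0.4491 -0.032   0.2016]
270 200 [ 0.4403 -0.0569  0.2354]
288 235 [ 0.4497 -0.0281  0.2269]
t 245 330 [0.4448 0.0084 0.3151]
t 262 330 [ 0.4445 -0.0013  0.3215]
t 280 335 [ 0.441  -0.0106  0.3354]
t 230 400 [0.4025 0.0068 0.1749]
```

View pics/s1b.png

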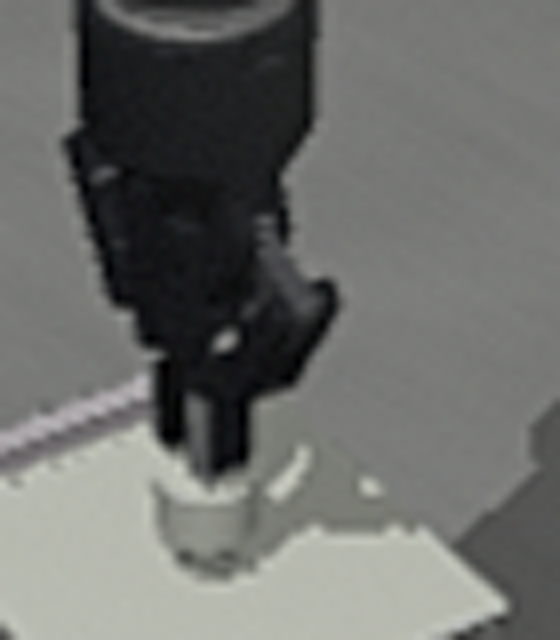

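```bash
python3 - <<'E'
from h import *
save('s0',(460,100,550,200),7,'s0g')
s=np.array([.226,.473,.1963]);y=np.array([.4312,.9023,0])
for k in(-.045,0,.045):
  for z in (.196,.215): print(k,z,(proj('s0',[*(s+k*y)[:2],z])-[460,100])*7)
E
```

```text
-0.045 0.196 [[140.5003 511.8592]]
-0.045 0.215 [[159.6736 472.5879]]
0 0.196 [[216.154  599.9727]]
0 0.215 [[236.9789 560.8546]]
0.045 0.196 [[295.9329 693.141 ]]
0.045 0.215 [[318.5644 654.2678]]
```

View pics/s0g.png

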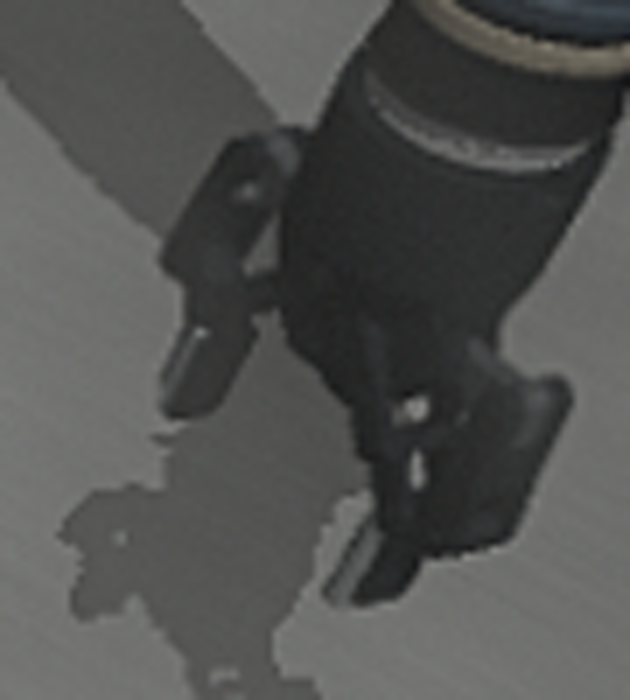

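The fingers closed on air. Both pictures show the real fingertips about 30 mm higher than the reported TCP suggests, just above the knob top. I'll open the gripper, go lower and check the force.

Emit:
move_arm(rows=[{"jaw": 0.75, "dx": 0, "dy": 0, "dz": -1, "ax": 0, "ay": 0, "az": 0}, {"jaw": 0.75, "dx": 0, "dy": 0, "dz": -1, "ax": 0, "ay": 0, "az": 0}, {"jaw": 0.75, "dx": 0, "dy": 0, "dz": -1, "ax": 0, "ay": 0, "az": 0}, {"jaw": 0.75, "dx": 0, "dy": 0, "dz": 0, "ax": 0, "ay": 0, "az": 0}, {"jaw": 0.75, "dx": 0, "dy": 0, "dz": 1.5, "ax": 0, "ay": 0, "az": 0}, {"jaw": 0.75, "dx": 0, "dy": 0, "dz": 2.5, "ax": 0, "ay": 0, "az": 0}, {"jaw": 0.75, "dx": 0, "dy": 0, "dz": 2.5, "ax": 0, "ay": 0, "az": 0}])

```text
time: 3.58
tool_pos: [0.4384, -0.0468, 0.1576]
ee_rot: [-0.244, -3.129, -0.001]
wrist_force: [0.3, -0.3, 0.6]
opening: 0.75
```

```bash
python3 - <<'E'
from h import *
st(); shot('scene','s2',(245,60,325,140),8)
E
```

```text
t 3.58 tcp [ 0.4384 -0.0468  0.1576] F [ 0.2733 -0.2771  0.5725] M [-0.0061 -0.0381 -0.0088] op 0.75 q [-0.2587 -0.173  -0.1904  1.5568  0.     -0.103 ]
slicer rel lock x,y,z mm -132.61588635769382 -87.4492259464856 -3.4348597085046007
[[-0.9879  0.1552 -0.0032]
 [ 0.1551  0.9879  0.0008]
 [ 0.0033  0.0003 -1.    ]]
```

View pics/s2.png

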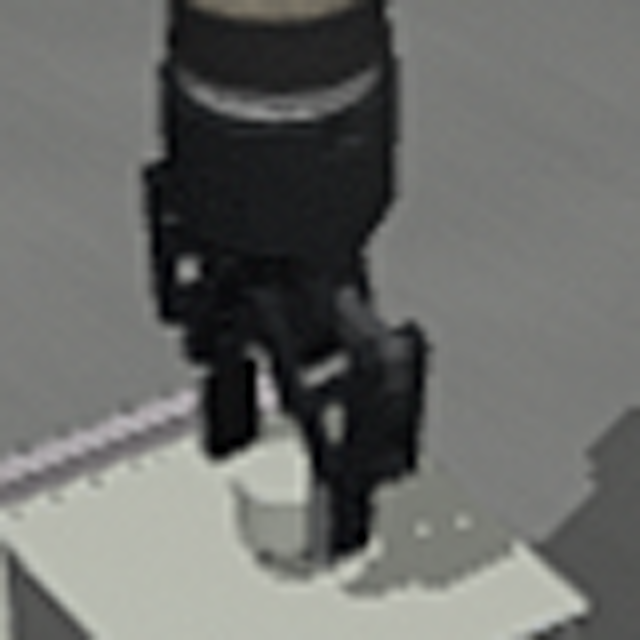

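Emit:
move_arm(rows=[{"jaw": 0.75, "dx": 0, "dy": 0, "dz": 0.7, "ax": 0, "ay": 0, "az": 0}, {"jaw": 0.3, "dx": 0, "dy": 0, "dz": 0.7, "ax": 0, "ay": 0, "az": 0}, {"jaw": 0.3, "dx": 0, "dy": 0, "dz": 0.7, "ax": 0, "ay": 0, "az": 0}, {"jaw": 0.3, "dx": 0, "dy": 0, "dz": 0.7, "ax": 0, "ay": 0, "az": 0}, {"jaw": 0.3, "dx": 0, "dy": 0, "dz": 0.7, "ax": 0, "ay": 0, "az": 0}, {"jaw": 0.3, "dx": 0, "dy": 0, "dz": 0.7, "ax": 0, "ay": 0, "az": 0}], squeeze=40)

```text
time: 4.38
tool_pos: [0.4398, -0.0464, 0.1528]
ee_rot: [0.244, 3.132, 0.003]
wrist_force: [-0.5, 5.1, 3.0]
opening: 0.408
```

```bash
python3 - <<'E'
from h import *
st(); shot('scene','s3',(245,60,325,140),8)
E
```

```text
t 4.38 tcp [ 0.4398 -0.0464  0.1528] F [-0.5044  5.1258  2.9816] M [1.1535 0.1168 0.0264] op 0.408 q [-0.2583 -0.1744 -0.2009  1.544   0.0018 -0.103 ]
slicer rel lock x,y,z mm -131.33675633509247 -86.79224692981458 -8.156915163634343
[[-0.988   0.1547  0.0007]
 [ 0.1547  0.988   0.0016]
 [-0.0004  0.0017 -1.    ]]
```

View pics/s3.png

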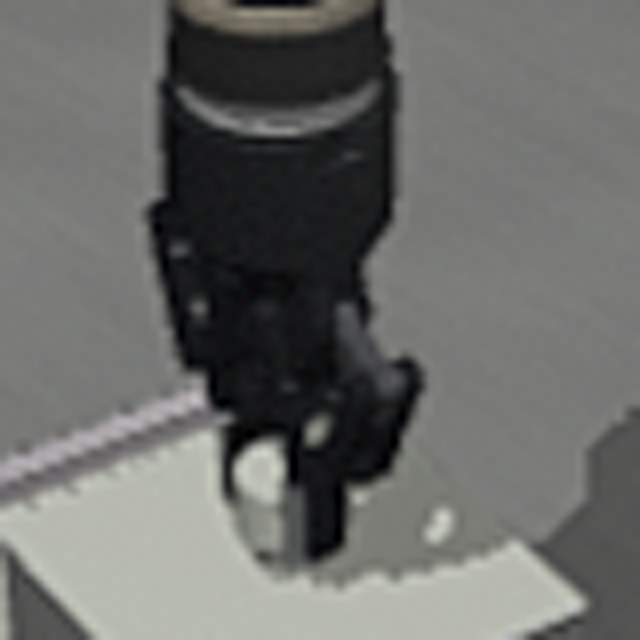

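Emit:
move_arm(rows=[{"jaw": 0.3, "dx": 0, "dy": 1, "dz": 0, "ax": 0, "ay": 0, "az": 0}, {"jaw": 0.3, "dx": 0, "dy": 2.5, "dz": 0, "ax": 0, "ay": 0, "az": 0}, {"jaw": 0.3, "dx": 0, "dy": 4, "dz": 0, "ax": 0, "ay": 0, "az": 0}, {"jaw": 0.3, "dx": 0, "dy": 5.5, "dz": 0, "ax": 0, "ay": 0, "az": 0}, {"jaw": 0.3, "dx": 0, "dy": 7, "dz": 0, "ax": 0, "ay": 0, "az": 0}, {"jaw": 0.3, "dx": 0, "dy": 7.8, "dz": 0, "ax": 0, "ay": 0, "az": 0}, {"jaw": 0.3, "dx": 0, "dy": 8.1, "dz": 0, "ax": 0, "ay": 0, "az": 0}, {"jaw": 0.3, "dx": 0, "dy": 8.1, "dz": 0, "ax": 0, "ay": 0, "az": 0}])

```text
time: 5.42
tool_pos: [0.4524, 0.0301, 0.1528]
ee_rot: [0.246, 3.131, -0.01]
wrist_force: [-2.0, -5.1, 3.4]
opening: 0.411
```

```bash
python3 - <<'E'
from h import *
st(); shot('scene','s4',(230,100,320,190),7);shot('top','t4',(270,190,400,320),5)
E
```

```text
t 5.42 tcp [0.4524 0.0301 0.1528] F [-2.0183 -5.1392  3.4482] M [-0.2938  0.3085  0.1206] op 0.411 q [-0.0765 -0.1447 -0.1748  1.5397 -0.0066  0.0803]
slicer rel lock x,y,z mm -130.7354481658064 -9.266618782308536 -8.169171001830428
[[-0.9877  0.1562  0.0004]
 [ 0.1562  0.9877 -0.0066]
 [-0.0014 -0.0065 -1.    ]]
```

View pics/s4.png

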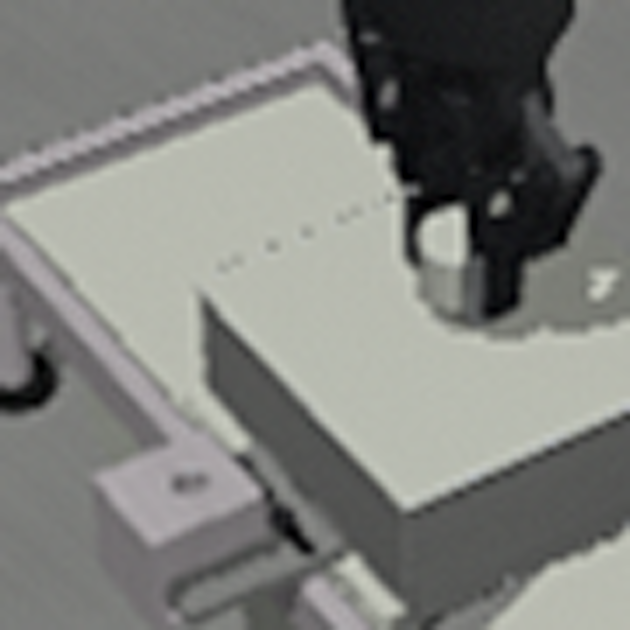

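View pics/t4.png

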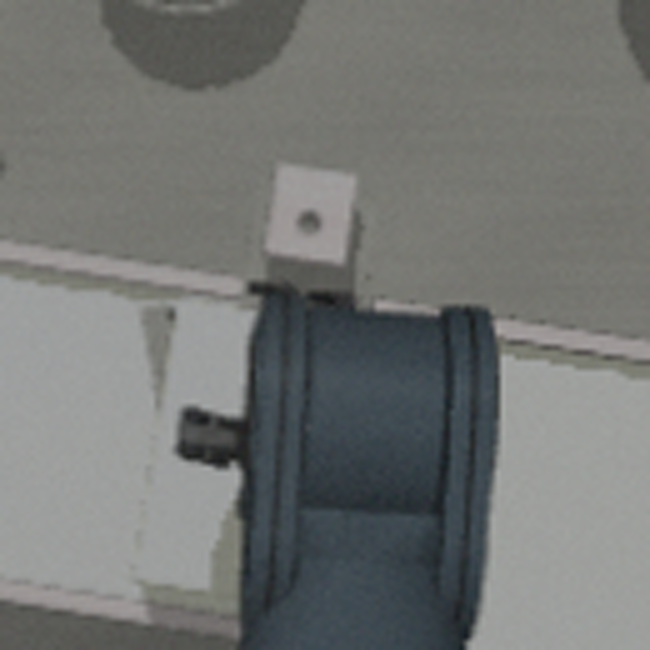

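Emit:
move_arm(rows=[{"jaw": 0.3, "dx": 0, "dy": 0.2, "dz": 0, "ax": 0, "ay": 0, "az": 0}, {"jaw": 0.3, "dx": 0, "dy": 0.35, "dz": 0, "ax": 0, "ay": 0, "az": 0}, {"jaw": 0.3, "dx": 0, "dy": 0.35, "dz": 0, "ax": 0, "ay": 0, "az": 0}])

```text
time: 5.9
tool_pos: [0.4529, 0.0331, 0.1529]
ee_rot: [0.247, 3.131, -0.011]
wrist_force: [-1.4, -6.1, 3.3]
opening: 0.403
```

```bash
python3 - <<'E'
from h import *
st()
E
```

```text
t 5.9 tcp [0.4529 0.0331 0.1529] F [-1.4213 -6.107   3.3336] M [-0.5718  0.3922  0.1486] op 0.403 q [-0.0694 -0.1427 -0.173   1.5396 -0.0073  0.088 ]
slicer rel lock x,y,z mm -130.67983948781998 -6.277440129202102 -8.142894813817552
[[-0.9876  0.1567  0.0004]
 [ 0.1567  0.9876 -0.0073]
 [-0.0015 -0.0072 -1.    ]]
```

Emit:
move_arm(rows=[{"jaw": 0.75, "dx": 0, "dy": -0.1, "dz": 0, "ax": 0, "ay": 0, "az": 0}, {"jaw": 0.75, "dx": 0, "dy": -0.3, "dz": 0, "ax": 0, "ay": 0, "az": 0}, {"jaw": 0.75, "dx": 0, "dy": -0.3, "dz": 0, "ax": 0, "ay": 0, "az": 0}, {"jaw": 0.75, "dx": 0, "dy": -0.3, "dz": -2, "ax": 0, "ay": 0, "az": 0}, {"jaw": 0.75, "dx": 0, "dy": -0.3, "dz": -7, "ax": 0, "ay": 0, "az": 0}, {"jaw": 0.75, "dx": 0, "dy": -0.3, "dz": -11, "ax": 0, "ay": 0, "az": 0}, {"jaw": 0.75, "dx": 0, "dy": -0.3, "dz": -11, "ax": 0, "ay": 0, "az": 0}])

```text
time: 6.78
tool_pos: [0.4544, 0.0332, 0.2663]
ee_rot: [0.244, 3.124, -0.0]
wrist_force: [-0.3, -0.1, 0.4]
opening: 0.751
```

```bash
python3 - <<'E'
from h import *
st(); P=L+.215*SY; print(P)
to([P[0],P[1],.25])
shot('scene','s5',(200,90,350,250),4.5)
E
```

```text
t 6.78 tcp [0.4544 0.0332 0.2663] F [-0.2733 -0.1324  0.4482] M [ 0.0008 -0.0086  0.01  ] op 0.751 q [-0.0743 -0.1111  0.0827  1.7569 -0.0003  0.0814]
slicer rel lock x,y,z mm -129.27943031720346 -5.941714529776979 105.33946154783766
[[-0.9879  0.1551  0.0077]
 [ 0.1551  0.9879 -0.0008]
 [-0.0077  0.0004 -1.    ]]
[0.6163 0.2314 0.161 ]
shift cm [-12.9126  22.0949   1.7414] turn [ 0.0004  0.0077 -0.0001]
```

View pics/s5.png

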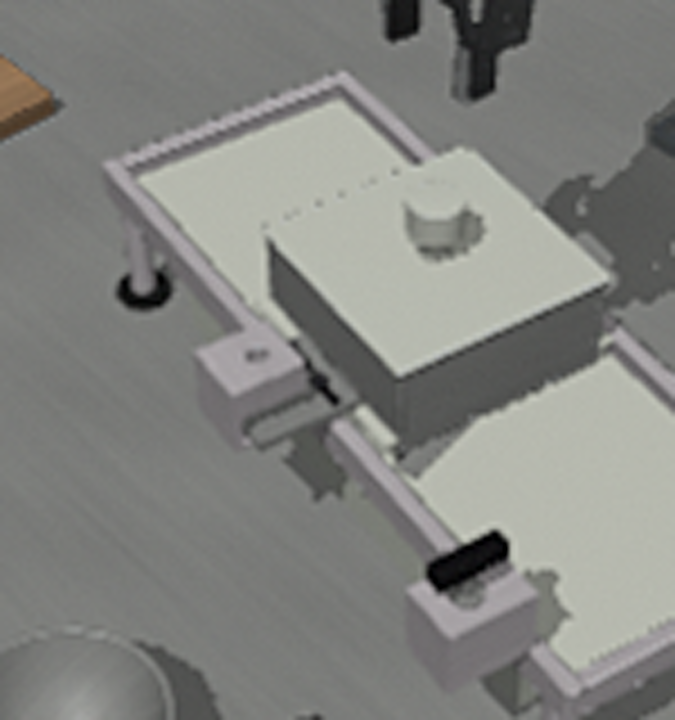

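Emit:
move_arm(rows=[{"jaw": 0.5, "dx": -3, "dy": 5.5, "dz": 1, "ax": 0, "ay": 0.004, "az": 0}, {"jaw": 0.5, "dx": -6, "dy": 11, "dz": 1, "ax": 0, "ay": 0.008, "az": 0}, {"jaw": 0.5, "dx": -12.9, "dy": 22.1, "dz": 1.5, "ax": 0, "ay": 0.008, "az": 0}, {"jaw": 0.5, "dx": -12.9, "dy": 22.1, "dz": 1.7, "ax": 0, "ay": 0.008, "az": 0}, {"jaw": 0.5, "dx": -12.9, "dy": 22.1, "dz": 6, "ax": 0, "ay": 0.008, "az": 0}, {"jaw": 0.5, "dx": -12.9, "dy": 22.1, "dz": 9, "ax": 0, "ay": 0.008, "az": 0}, {"jaw": 0.5, "dx": -12.9, "dy": 22.1, "dz": 9, "ax": 0, "ay": 0.008, "az": 0}])

```text
time: 7.7
tool_pos: [0.6107, 0.2311, 0.1657]
ee_rot: [-0.242, -3.113, 0.005]
wrist_force: [-0.9, -0.0, 0.0]
opening: 0.499
```

```bash
python3 - <<'E'
from h import *
st(); P=L+.215*SY
to([P[0],P[1],.14])
shot('scene','s6',(250,150,350,260),6);shot('top','t6',(200,170,330,290),6)
E
```

```text
t 7.7 tcp [0.6107 0.2311 0.1657] F [-0.9223 -0.027   0.0104] M [0.0248 0.009  0.0006] op 0.499 q [0.2574 0.4142 0.4665 1.6424 0.003  0.4127]
slicer rel lock x,y,z mm -5.534156959769756 213.7826405020073 4.682262671314552
[[-0.9878  0.1546 -0.0194]
 [ 0.1547  0.988  -0.002 ]
 [ 0.0188 -0.0049 -0.9998]]
shift cm [-0.6017  0.1342  2.5567] turn [-0.0049 -0.0188  0.0003]
```

View pics/s6.png

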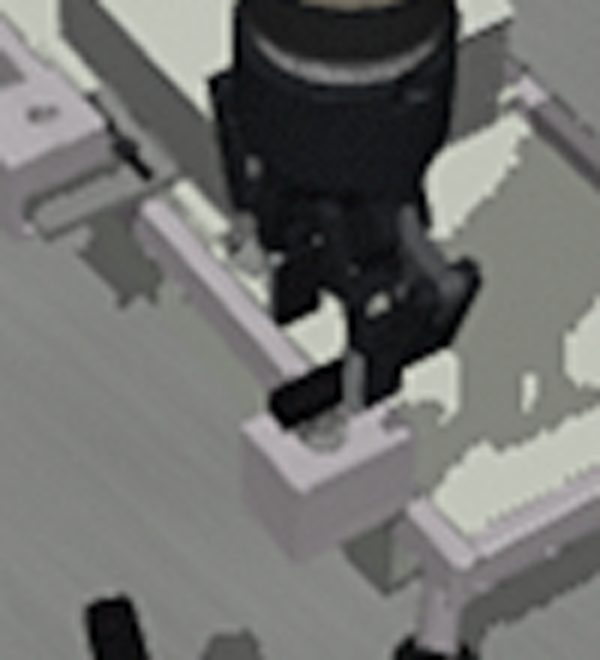

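View pics/t6.png

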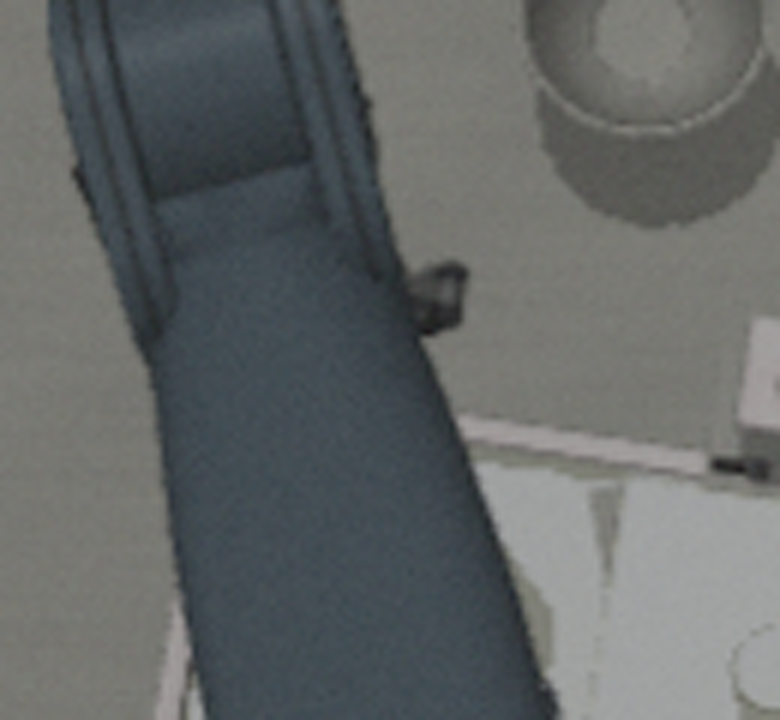

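```bash
python3 - <<'E'
from h import *
for X,Y in [(355,385),(355,395),(365,385),(380,385),(380,395),(365,400),(290,300),(310,395)]:
  print(X,Y,p3('s6',X/6+250,Y/6+150))
E
```

```text
355 385 [0.6258 0.2568 0.2177]
355 395 [0.6259 0.2572 0.2126]
365 385 [0.6241 0.2602 0.2194]
380 385 [0.6209 0.2645 0.2206]
380 395 [0.6214 0.2654 0.2162]
365 400 [0.6241 0.2607 0.2113]
290 300 [0.6121 0.2079 0.2138]
310 395 [0.6262 0.2346 0.1928]
```

Emit:
move_arm(rows=[{"jaw": 0.5, "dx": -0.6, "dy": 0.1, "dz": 0, "ax": 0, "ay": -0.019, "az": 0}, {"jaw": 0.5, "dx": -0.6, "dy": 0.1, "dz": 1.5, "ax": 0, "ay": -0.019, "az": 0}, {"jaw": 0.5, "dx": -0.6, "dy": 0.1, "dz": 2.8, "ax": 0, "ay": -0.019, "az": 0}, {"jaw": 0.5, "dx": -0.6, "dy": 0.1, "dz": 2.8, "ax": 0, "ay": -0.019, "az": 0}, {"jaw": 0.5, "dx": -0.6, "dy": 0.1, "dz": 2.8, "ax": 0, "ay": -0.019, "az": 0}])

```text
time: 8.43
tool_pos: [0.6196, 0.2316, 0.144]
ee_rot: [0.244, 3.122, -0.002]
wrist_force: [-0.6, -0.2, 0.5]
opening: 0.5
```

```bash
python3 - <<'E'
from h import *
st(); P=L+.215*SY
to([P[0],P[1],.134])
shot('scene','s7',(250,150,350,260),6)
E
```

```text
t 8.43 tcp [0.6196 0.2316 0.144 ] F [-0.5682 -0.1983  0.5243] M [ 0.0078 -0.0164  0.0441] op 0.5 q [ 0.2588  0.397   0.4011  1.5656 -0.0045  0.4146]
slicer rel lock x,y,z mm 3.2414241547905718 215.7229019187213 -16.962175001615563
[[-0.9878  0.1552  0.0102]
 [ 0.1552  0.9879 -0.0019]
 [-0.0104 -0.0003 -0.9999]]
shift cm [ 0.3345 -0.0721  1.0004] turn [-0.0003  0.0104 -0.0002]
```

View pics/s7.png

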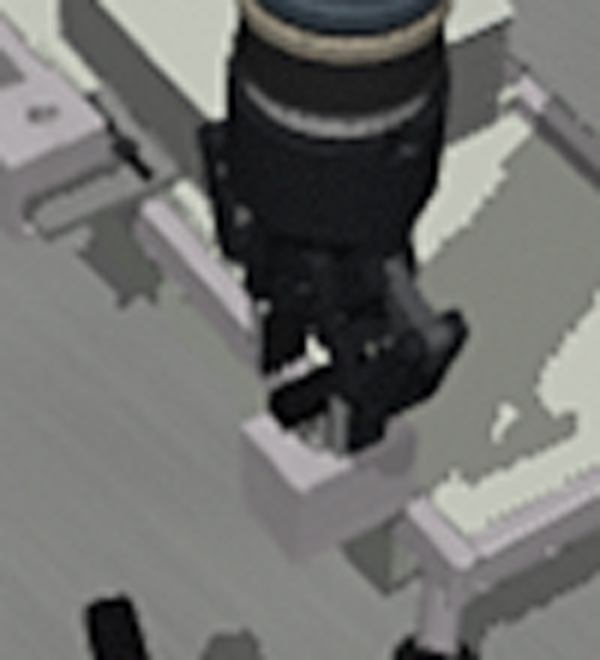

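Emit:
move_arm(rows=[{"jaw": 0.5, "dx": 0.2, "dy": 0, "dz": 0.8, "ax": 0, "ay": 0.006, "az": 0}, {"jaw": 0.5, "dx": 0.2, "dy": 0, "dz": 0.8, "ax": 0, "ay": 0.006, "az": 0}, {"jaw": 0.5, "dx": 0.2, "dy": 0, "dz": 0.8, "ax": 0, "ay": 0.006, "az": 0}, {"jaw": 0.5, "dx": 0.2, "dy": 0, "dz": 0.8, "ax": 0, "ay": 0.006, "az": 0}])

```text
time: 8.98
tool_pos: [0.6181, 0.2321, 0.1365]
ee_rot: [0.244, 3.127, -0.0]
wrist_force: [-0.3, -0.3, -0.1]
opening: 0.499
```

```bash
python3 - <<'E'
from h import *
st()
E
```

```text
t 8.97 tcp [0.6181 0.2321 0.1365] F [-0.346  -0.3319 -0.0843] M [-0.0118 -0.0245  0.055 ] op 0.499 q [ 0.2587  0.3981  0.3878  1.5555 -0.002   0.4145]
slicer rel lock x,y,z mm 1.673161111138512 215.92785779716425 -24.45748274459128
[[-0.9879  0.1552  0.0053]
 [ 0.1552  0.9879 -0.0007]
 [-0.0053  0.0001 -1.    ]]
```

Emit:
move_arm(rows=[{"jaw": 0.05, "dx": 0.1, "dy": 0, "dz": 0, "ax": 0, "ay": 0.005, "az": 0}, {"jaw": 0.05, "dx": 0.1, "dy": 0, "dz": 0, "ax": 0, "ay": 0.005, "az": 0}, {"jaw": 0.05, "dx": 0.1, "dy": 0, "dz": 0, "ax": 0, "ay": 0.005, "az": 0}, {"jaw": 0.05, "dx": 0.1, "dy": 0, "dz": 0, "ax": 0, "ay": 0.005, "az": 0}, {"jaw": 0.05, "dx": 0.1, "dy": 0, "dz": 0, "ax": 0, "ay": 0.005, "az": 0}, {"jaw": 0.05, "dx": 0.1, "dy": 0, "dz": 0, "ax": 0, "ay": 0.005, "az": 0}], squeeze=70)

```text
time: 9.72
tool_pos: [0.6172, 0.2322, 0.1366]
ee_rot: [0.244, 3.131, 0.0]
wrist_force: [-0.0, 0.7, 2.3]
opening: 0.152
```

```bash
python3 - <<'E'
from h import *
st(); shot('scene','s8',(250,150,350,260),6)
E
```

```text
t 9.72 tcp [0.6172 0.2322 0.1366] F [-0.0436  0.7453  2.3442] M [ 0.0641 -0.0335  0.0048] op 0.152 q [0.2582 0.4013 0.3921 1.561  0.     0.414 ]
slicer rel lock x,y,z mm 0.7476241731659243 215.94372495396945 -24.354486259600822
[[-0.9879  0.1552  0.0006]
 [ 0.1552  0.9879  0.0002]
 [-0.0006  0.0003 -1.    ]]
```

View pics/s8.png

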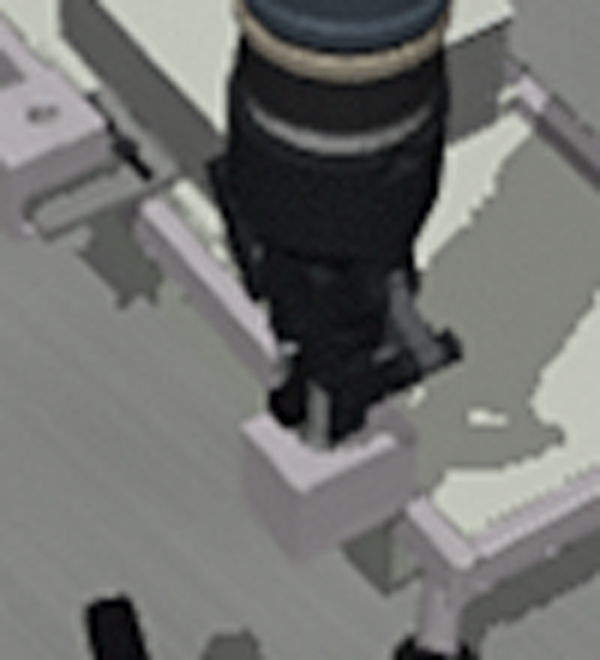

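Emit:
move_arm(rows=[{"jaw": 0.05, "dx": 0, "dy": 0, "dz": -0.3, "ax": 0, "ay": 0, "az": 0}, {"jaw": 0.05, "dx": 0, "dy": 0, "dz": -0.7, "ax": 0, "ay": 0, "az": 0}, {"jaw": 0.05, "dx": 0, "dy": 0, "dz": -1.4, "ax": 0, "ay": 0, "az": 0}, {"jaw": 0.05, "dx": 0, "dy": 0, "dz": -2.4, "ax": 0, "ay": 0, "az": 0}, {"jaw": 0.05, "dx": 0, "dy": 0, "dz": -3.6, "ax": 0, "ay": 0, "az": 0}, {"jaw": 0.05, "dx": 0, "dy": 0, "dz": -5, "ax": 0, "ay": 0, "az": 0}, {"jaw": 0.05, "dx": 0, "dy": 0, "dz": -6.5, "ax": 0, "ay": 0, "az": 0}, {"jaw": 0.05, "dx": 0, "dy": 0, "dz": -8, "ax": 0, "ay": 0, "az": 0}, {"jaw": 0.05, "dx": 0, "dy": 0, "dz": -8, "ax": 0, "ay": 0, "az": 0}])

```text
time: 10.9
tool_pos: [0.6184, 0.2325, 0.2211]
ee_rot: [0.244, 3.125, 0.003]
wrist_force: [1.0, 0.1, -0.8]
opening: 0.146
```

```bash
python3 - <<'E'
from h import *
st(); shot('scene','s9',(250,130,350,240),6)
E
```

```text
t 10.9 tcp [0.6184 0.2325 0.2211] F [ 1.0332  0.119  -0.7905] M [ 0.0112  0.0204 -0.1022] op 0.146 q [ 0.2582  0.4274  0.5954  1.7318 -0.0002  0.4141]
slicer rel lock x,y,z mm 1.8662726533105953 216.3678534082904 60.101357749032665
[[-0.9879  0.1552  0.0068]
 [ 0.1552  0.9879  0.0016]
 [-0.0065  0.0026 -1.    ]]
```

View pics/s9.png

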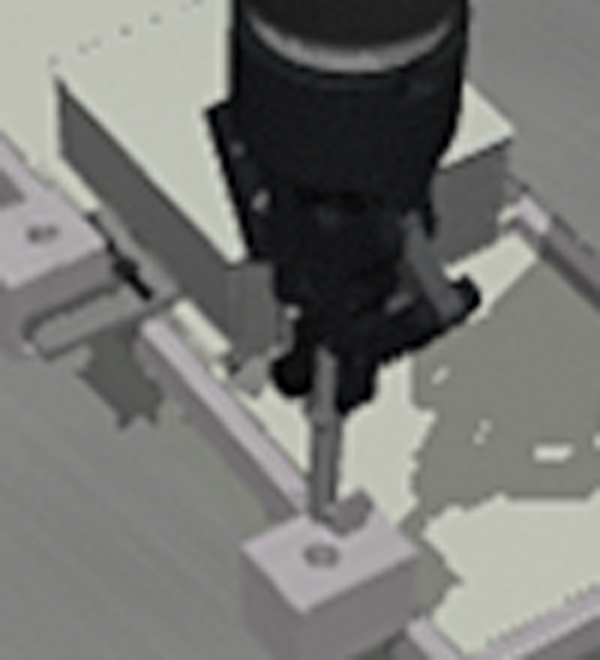

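```bash
python3 - <<'E'
from h import *
def q(X,Y,z=.161): return p3('s9',(X+.5)/6-.5+250,(Y+.5)/6-.5+130,z=z)
a=q(322,553);b=q(42,233);print(a,b,a-b,np.linalg.norm(a-b),(a-b)@SX,(a-b)@SY)
print(q(325,520,.1855))
E
```

```text
[0.6168 0.2316 0.161 ] [0.5825 0.0195 0.161 ] [ 0.0343  0.2121 -0.    ] 0.21486831219829444 0.0009709041848195155 0.21486611862275456
[0.6192 0.2345 0.1855]
```

Emit:
move_arm(rows=[{"jaw": 0.05, "dx": 0.15, "dy": -4, "dz": 0, "ax": 0, "ay": 0.006, "az": 0}, {"jaw": 0.05, "dx": 0.15, "dy": -9, "dz": 0, "ax": 0, "ay": 0.006, "az": 0}, {"jaw": 0.05, "dx": 0.15, "dy": -14, "dz": 0, "ax": 0, "ay": 0.006, "az": 0}, {"jaw": 0.05, "dx": 0.15, "dy": -18.5, "dz": 0, "ax": 0, "ay": 0.006, "az": 0}, {"jaw": 0.05, "dx": 0.15, "dy": -21.5, "dz": 0, "ax": 0, "ay": 0.006, "az": 0}, {"jaw": 0.05, "dx": 0.15, "dy": -21.5, "dz": 0, "ax": 0, "ay": 0.006, "az": 0}, {"jaw": 0.05, "dx": 0.15, "dy": -21.5, "dz": 0, "ax": 0, "ay": 0.006, "az": 0}, {"jaw": 0.05, "dx": 0.15, "dy": -21.5, "dz": 0, "ax": 0, "ay": 0.006, "az": 0}])

```text
time: 11.95
tool_pos: [0.5822, 0.0212, 0.2163]
ee_rot: [-0.242, -3.126, -0.001]
wrist_force: [-0.2, 0.1, -1.6]
opening: 0.146
```

```bash
python3 - <<'E'
from h import *
st(); to([.5838,.0198,.215]); shot('scene','s10',(220,100,290,180),8); shot('top','t10',(290,190,370,270),7)
def pr(tag,P,o,s): return (proj(tag,P)+.5-o)*s-.5
E
```

```text
t 11.95 tcp [0.5822 0.0212 0.2163] F [-0.1963  0.1473 -1.5876] M [-0.0119 -0.0497  0.0206] op 0.146 q [-0.0792  0.215   0.3208  1.6827  0.0008  0.075 ]
slicer rel lock x,y,z mm -1.1264117937729554 2.004651128763916 55.271099865659814
[[-0.9881  0.1536 -0.006 ]
 [ 0.1536  0.9881  0.0013]
 [ 0.0062  0.0003 -1.    ]]
shift cm [-0.1799 -0.1093  0.126 ] turn [ 0.0003 -0.0062  0.0014]
```

View pics/s10.png

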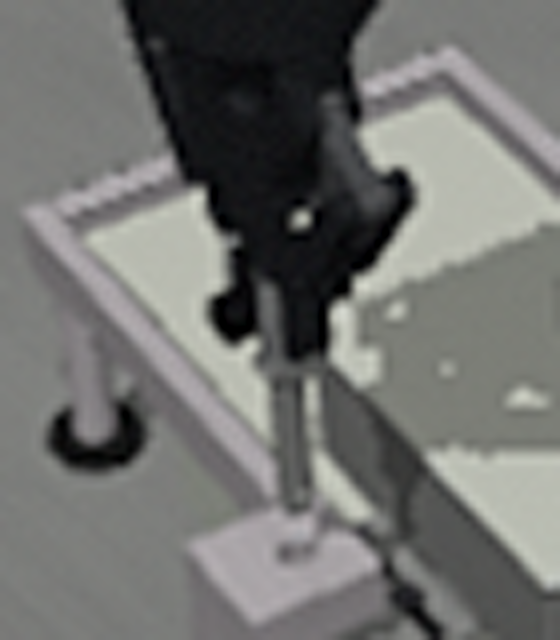

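View pics/t10.png

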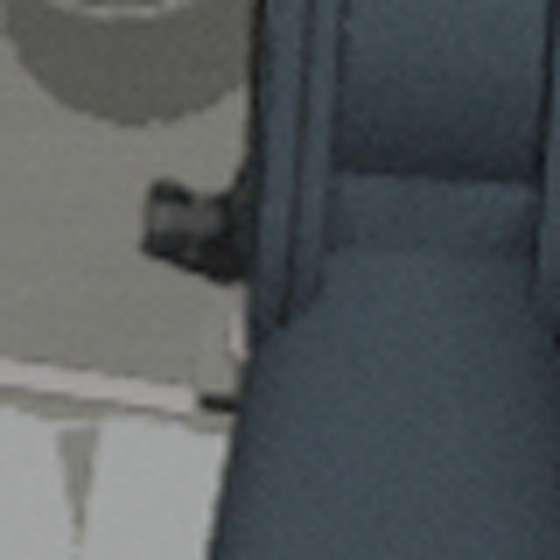

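Emit:
move_arm(rows=[{"jaw": 0.05, "dx": -0.1, "dy": -0.1, "dz": 0, "ax": 0, "ay": -0.006, "az": 0}, {"jaw": 0.05, "dx": -0.1, "dy": -0.1, "dz": 0, "ax": 0, "ay": -0.006, "az": 0}, {"jaw": 0.05, "dx": -0.1, "dy": -0.1, "dz": 1, "ax": 0, "ay": -0.006, "az": 0}, {"jaw": 0.05, "dx": -0.1, "dy": -0.1, "dz": 1, "ax": 0, "ay": -0.006, "az": 0}])

```text
time: 12.55
tool_pos: [0.5821, 0.019, 0.2047]
ee_rot: [-0.244, -3.129, -0.0]
wrist_force: [-0.3, 0.4, -1.5]
opening: 0.152
```

```bash
python3 - <<'E'
from h import *
st(); to([.5838,.0198,.205]); shot('scene','s11',(235,130,285,180),12)
s=r.observe();t=s['tool_pos'];R=Ro.from_rotvec(s['ee_rot']).as_matrix();zt=R[:,2]
home=.1366-.161  # tcp z minus collar z
n=t+zt*(.0244)*-1*-1*0 
# collar at tcp + (-home) up; nose 60 below collar
nose=t-zt*(.0244)+zt*.060
pr=lambda P:(proj('s11',P)+.5-[235,130])*12-.5
print('nose',nose,pr(nose),'hole',pr([.5838,.0198,.161]),pr([.583,.019,.161]))
E
```

```text
t 12.55 tcp [0.5821 0.019  0.2047] F [-0.3302  0.3711 -1.4657] M [ 0.0053 -0.0174  0.0057] op 0.152 q [-0.0826  0.2059  0.2872  1.6547  0.0001  0.0732]
slicer rel lock x,y,z mm -0.8647526751928295 -0.15945538434394602 43.71587803219948
[[-0.9879  0.1551 -0.0026]
 [ 0.1551  0.9879  0.0003]
 [ 0.0027 -0.0001 -1.    ]]
shift cm [-0.153   0.1074 -0.0288] turn [-0.0001 -0.0027 -0.0002]
nose [0.5822 0.0189 0.1696] [[261.9461 435.6472]] hole [[260.9918 469.9469]] [[261.4741 466.369 ]]
```

View pics/s11.png

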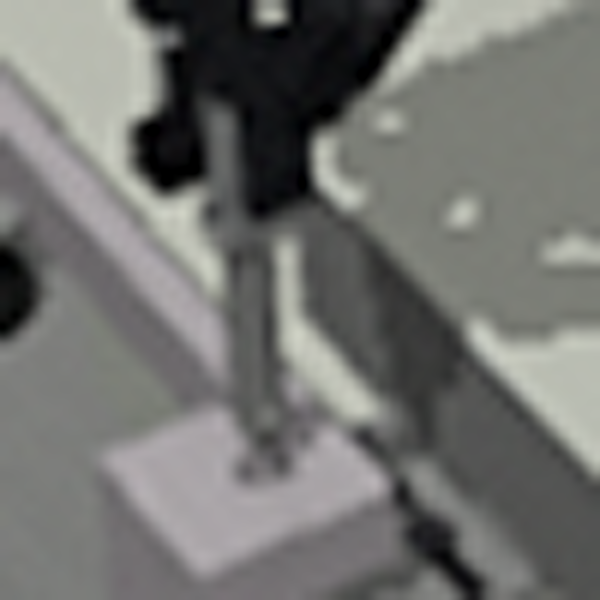

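Emit:
move_arm(rows=[{"jaw": 0.05, "dx": -0.1, "dy": 0.05, "dz": 0.4, "ax": 0, "ay": -0.003, "az": 0}, {"jaw": 0.05, "dx": -0.1, "dy": 0.05, "dz": 0.8, "ax": 0, "ay": -0.003, "az": 0}, {"jaw": 0.05, "dx": -0.1, "dy": 0.05, "dz": 1.1, "ax": 0, "ay": -0.003, "az": 0}, {"jaw": 0.05, "dx": -0.1, "dy": 0.05, "dz": 1.3, "ax": 0, "ay": -0.003, "az": 0}, {"jaw": 0.05, "dx": -0.1, "dy": 0.05, "dz": 1.3, "ax": 0, "ay": -0.003, "az": 0}])

```text
time: 13.22
tool_pos: [0.5834, 0.0195, 0.1931]
ee_rot: [0.244, 3.13, 0.0]
wrist_force: [-1.8, 1.7, -1.1]
opening: 0.15
```

```bash
python3 - <<'E'
from h import *
st(); shot('scene','s12',(235,130,285,180),12)
E
```

```text
t 13.22 tcp [0.5834 0.0195 0.1931] F [-1.7973  1.6548 -1.1492] M [ 0.2052  0.4199 -0.025 ] op 0.15 q [-0.0815  0.2004  0.2576  1.6262  0.0003  0.0741]
slicer rel lock x,y,z mm 0.3406949812928698 0.5962162323587086 32.08103247854796
[[-0.9879  0.155   0.0018]
 [ 0.155   0.9879  0.0001]
 [-0.0017  0.0004 -1.    ]]
```

View pics/s12.png

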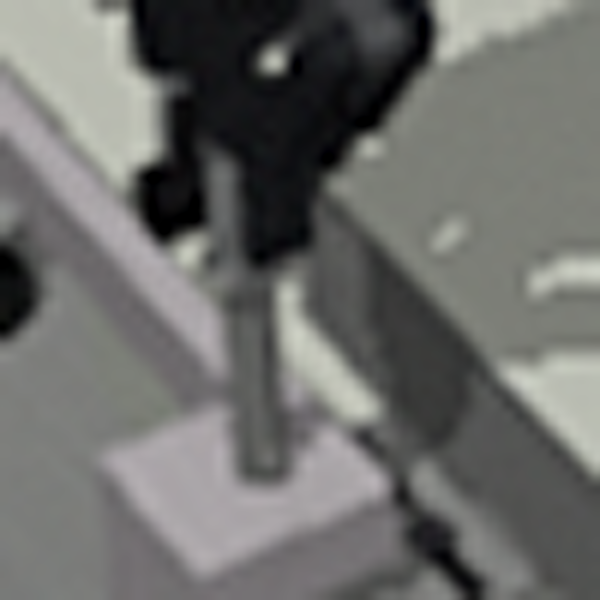

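Emit:
move_arm(rows=[{"jaw": 0.05, "dx": 0.04, "dy": 0.04, "dz": 0.3, "ax": 0, "ay": 0, "az": 0}, {"jaw": 0.05, "dx": 0.04, "dy": 0.04, "dz": 0.5, "ax": 0, "ay": 0, "az": 0}, {"jaw": 0.05, "dx": 0.04, "dy": 0.04, "dz": 0.8, "ax": 0, "ay": 0, "az": 0}, {"jaw": 0.05, "dx": 0.04, "dy": 0.04, "dz": 1.0, "ax": 0, "ay": 0, "az": 0}, {"jaw": 0.05, "dx": 0.04, "dy": 0.04, "dz": 1.0, "ax": 0, "ay": 0, "az": 0}])

```text
time: 13.9
tool_pos: [0.5833, 0.0198, 0.1824]
ee_rot: [0.244, 3.131, -0.0]
wrist_force: [-2.6, 1.3, 0.4]
opening: 0.15
```

Emit:
move_arm(rows=[{"jaw": 0.05, "dx": 0.04, "dy": 0.02, "dz": 0.4, "ax": 0, "ay": 0, "az": 0}, {"jaw": 0.05, "dx": 0.04, "dy": 0.02, "dz": 0.8, "ax": 0, "ay": 0, "az": 0}, {"jaw": 0.05, "dx": 0.04, "dy": 0.02, "dz": 1.2, "ax": 0, "ay": 0, "az": 0}, {"jaw": 0.05, "dx": 0.04, "dy": 0.02, "dz": 1.6, "ax": 0, "ay": 0, "az": 0}, {"jaw": 0.05, "dx": 0.04, "dy": 0.02, "dz": 1.85, "ax": 0, "ay": 0, "az": 0}, {"jaw": 0.05, "dx": 0.04, "dy": 0.02, "dz": 1.85, "ax": 0, "ay": 0, "az": 0}])

```text
time: 14.65
tool_pos: [0.5831, 0.0199, 0.1637]
ee_rot: [0.244, 3.13, -0.0]
wrist_force: [-2.7, 1.8, -2.2]
opening: 0.149
```

```bash
python3 - <<'E'
from h import *
st(); shot('scene','s13',(235,130,285,180),12)
E
```

```text
t 14.65 tcp [0.5831 0.0199 0.1637] F [-2.7144  1.7657 -2.1548] M [0.2114 0.5618 0.0898] op 0.149 q [-0.0806  0.1941  0.1918  1.5669 -0.0002  0.0752]
slicer rel lock x,y,z mm -0.06191556416489326 0.9423311922601417 2.6717709626327135
[[-0.9879  0.1552  0.0016]
 [ 0.1552  0.9879 -0.0004]
 [-0.0016 -0.0001 -1.    ]]
```

View pics/s13.png

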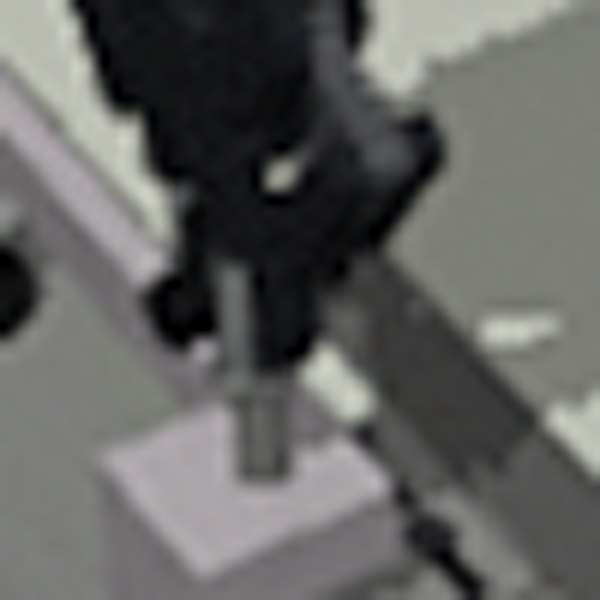

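Emit:
move_arm(rows=[{"jaw": 0.05, "dx": 0.03, "dy": 0, "dz": 0.2, "ax": 0, "ay": 0, "az": 0}, {"jaw": 0.05, "dx": 0.03, "dy": 0, "dz": 0.4, "ax": 0, "ay": 0, "az": 0}, {"jaw": 0.05, "dx": 0.03, "dy": 0, "dz": 0.5, "ax": 0, "ay": 0, "az": 0}])

```text
time: 15.08
tool_pos: [0.5831, 0.02, 0.1599]
ee_rot: [0.244, 3.129, -0.0]
wrist_force: [-3.2, 0.9, -0.5]
opening: 0.147
```

Emit:
move_arm(rows=[{"jaw": 0.05, "dx": 0, "dy": 0, "dz": 0.2, "ax": 0, "ay": 0, "az": 0}, {"jaw": 0.05, "dx": 0, "dy": 0, "dz": 0.2, "ax": 0, "ay": 0, "az": 0}])

```text
time: 15.32
tool_pos: [0.583, 0.02, 0.1576]
ee_rot: [0.244, 3.129, -0.0]
wrist_force: [-2.5, 0.6, -1.7]
opening: 0.146
```

Emit:
move_arm(rows=[{"jaw": 0.05, "dx": 0, "dy": 0, "dz": 0.2, "ax": 0, "ay": 0, "az": 0}, {"jaw": 0.05, "dx": 0, "dy": 0, "dz": 0.3, "ax": 0, "ay": 0, "az": 0}, {"jaw": 0.05, "dx": 0, "dy": 0, "dz": 0.3, "ax": 0, "ay": 0, "az": 0}])

```text
time: 15.7
tool_pos: [0.5831, 0.0199, 0.1546]
ee_rot: [0.244, 3.129, -0.001]
wrist_force: [-3.1, -0.1, -0.8]
opening: 0.144
```

```bash
python3 - <<'E'
from h import *
st(); shot('scene','s14',(235,130,285,180),12)
E
```

```text
t 15.7 tcp [0.5831 0.0199 0.1546] F [-3.1456 -0.0556 -0.7678] M [ 0.079   0.7507 -0.0253] op 0.144 q [-0.0806  0.1918  0.1712  1.5474 -0.0004  0.0753]
slicer rel lock x,y,z mm -0.07958425415371931 0.8666268687061766 -6.413789181792473
[[-0.9879  0.1553  0.0027]
 [ 0.1553  0.9879 -0.0006]
 [-0.0028 -0.0002 -1.    ]]
```

View pics/s14.png

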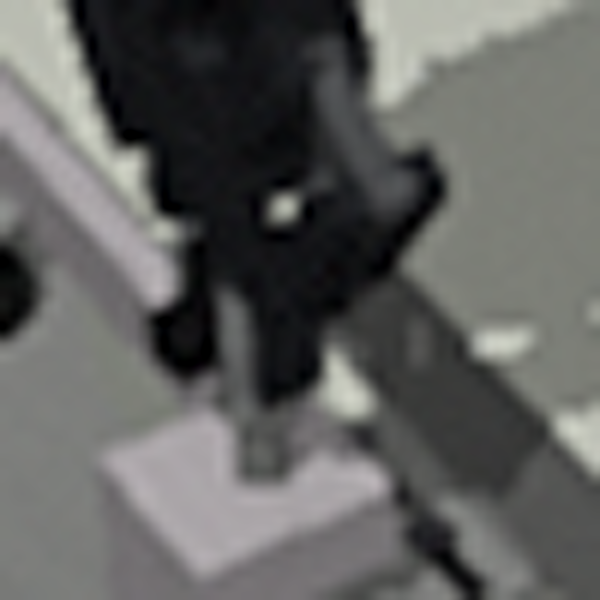

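Emit:
move_arm(rows=[{"jaw": 0.05, "dx": 0.08, "dy": 0, "dz": 0.2, "ax": 0, "ay": 0, "az": 0}, {"jaw": 0.05, "dx": 0.08, "dy": 0, "dz": 0.4, "ax": 0, "ay": 0, "az": 0}, {"jaw": 0.05, "dx": 0.08, "dy": 0, "dz": 0.4, "ax": 0, "ay": 0, "az": 0}])

```text
time: 16.12
tool_pos: [0.5829, 0.0199, 0.1515]
ee_rot: [0.244, 3.127, -0.001]
wrist_force: [-2.7, -0.5, 1.2]
opening: 0.154
```

Emit:
move_arm(rows=[{"jaw": 0.05, "dx": 0.05, "dy": 0, "dz": 0.3, "ax": 0, "ay": 0.003, "az": 0}, {"jaw": 0.05, "dx": 0.05, "dy": 0, "dz": 0.4, "ax": 0, "ay": 0.003, "az": 0}, {"jaw": 0.05, "dx": 0.05, "dy": 0, "dz": 0.4, "ax": 0, "ay": 0.003, "az": 0}])

```text
time: 16.5
tool_pos: [0.582, 0.0201, 0.1459]
ee_rot: [-0.245, -3.132, -0.0]
wrist_force: [0.2, -0.9, -0.9]
opening: 0.146
```

Emit:
move_arm(rows=[{"jaw": 0.05, "dx": 0, "dy": 0, "dz": 0.3, "ax": 0, "ay": 0, "az": 0}, {"jaw": 0.05, "dx": 0, "dy": 0, "dz": 0.5, "ax": 0, "ay": 0, "az": 0}, {"jaw": 0.05, "dx": 0, "dy": 0, "dz": 0.5, "ax": 0, "ay": 0, "az": 0}])

```text
time: 16.88
tool_pos: [0.5819, 0.0202, 0.1414]
ee_rot: [-0.244, -3.132, -0.0]
wrist_force: [0.7, -0.1, -2.1]
opening: 0.15
```

```bash
python3 - <<'E'
from h import *
st(); shot('scene','s15',(235,130,285,180),12)
E
```

```text
t 16.88 tcp [0.5819 0.0202 0.1414] F [ 0.7055 -0.0566 -2.0947] M [-0.0672 -0.045  -0.0103] op 0.15 q [-0.0805  0.1919  0.1451  1.5243  0.      0.0753]
slicer rel lock x,y,z mm -1.3139881562338058 0.991633838569225 -19.599995500863276
[[-0.9879  0.1551 -0.0002]
 [ 0.1551  0.9879  0.    ]
 [ 0.0002  0.     -1.    ]]
```

View pics/s15.png

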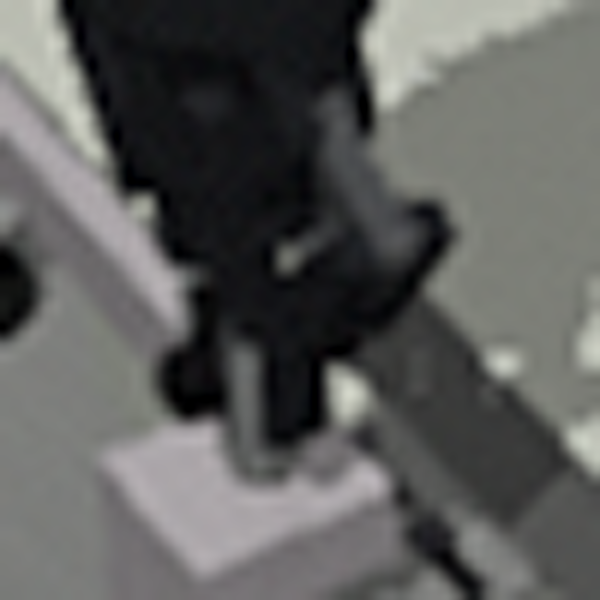

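Emit:
move_arm(rows=[{"jaw": 0.05, "dx": 0, "dy": 0, "dz": 0.3, "ax": 0, "ay": 0, "az": 0}, {"jaw": 0.05, "dx": 0, "dy": 0, "dz": 0.5, "ax": 0, "ay": 0, "az": 0}, {"jaw": 0.05, "dx": 0, "dy": 0, "dz": 0.6, "ax": 0, "ay": 0, "az": 0}, {"jaw": 0.05, "dx": 0, "dy": 0, "dz": 0.6, "ax": 0, "ay": 0, "az": 0}])

```text
time: 17.42
tool_pos: [0.5819, 0.0201, 0.1366]
ee_rot: [0.244, 3.131, -0.0]
wrist_force: [-1.7, -0.0, 3.8]
opening: 0.149
```

Emit:
move_arm(rows=[{"jaw": 0.05, "dx": 0, "dy": 0, "dz": 0.15, "ax": 0, "ay": 0, "az": 0}, {"jaw": 0.05, "dx": 0, "dy": 0, "dz": 0.15, "ax": 0, "ay": 0, "az": 0}])

```text
time: 17.68
tool_pos: [0.5821, 0.0201, 0.1366]
ee_rot: [0.244, 3.13, -0.0]
wrist_force: [-3.0, -1.0, 8.4]
opening: 0.147
```

Emit:
move_arm(rows=[{"jaw": 0.05, "dx": 0, "dy": 0, "dz": 0.25, "ax": 0, "ay": 0, "az": 0}, {"jaw": 0.05, "dx": 0, "dy": 0, "dz": 0.25, "ax": 0, "ay": 0, "az": 0}])

```text
time: 17.92
tool_pos: [0.5823, 0.0201, 0.1365]
ee_rot: [0.244, 3.128, -0.001]
wrist_force: [-6.2, 0.7, 14.0]
opening: 0.148
```

```bash
python3 - <<'E'
from h import *
st()
E
```

```text
t 17.93 tcp [0.5823 0.0201 0.1365] F [-6.2274  0.7453 13.9766] M [-0.0582  1.3242  0.0231] op 0.148 q [-0.0804  0.1879  0.1309  1.5098 -0.0003  0.0753]
slicer rel lock x,y,z mm -0.8943809856957852 0.9622384609535893 -24.472181602938875
[[-0.9879  0.1551  0.004 ]
 [ 0.1551  0.9879 -0.0006]
 [-0.004  -0.     -1.    ]]
```

Home: firm stop at exactly the stowed height. I'll unload, do a light upward tug to check the detent, then release and retreat.

Emit:
move_arm(rows=[{"jaw": 0.05, "dx": 0, "dy": 0, "dz": -0.4, "ax": 0, "ay": 0, "az": 0}, {"jaw": 0.05, "dx": 0, "dy": 0, "dz": -0.7, "ax": 0, "ay": 0, "az": 0}, {"jaw": 0.05, "dx": 0, "dy": 0, "dz": -0.7, "ax": 0, "ay": 0, "az": 0}])

```text
time: 18.3
tool_pos: [0.5818, 0.0202, 0.1378]
ee_rot: [-0.244, -3.131, -0.0]
wrist_force: [0.3, -0.3, -1.2]
opening: 0.153
```

Emit:
move_arm(rows=[{"jaw": 0.05, "dx": 0, "dy": 0, "dz": 0.3, "ax": 0, "ay": 0, "az": 0}, {"jaw": 0.05, "dx": 0, "dy": 0, "dz": 0.5, "ax": 0, "ay": 0, "az": 0}, {"jaw": 0.05, "dx": 0, "dy": 0, "dz": 0.5, "ax": 0, "ay": 0, "az": 0}])

```text
time: 18.68
tool_pos: [0.5821, 0.0202, 0.1366]
ee_rot: [0.244, 3.13, -0.0]
wrist_force: [-2.4, 0.4, 8.7]
opening: 0.151
```

Emit:
move_arm(rows=[{"jaw": 0.05, "dx": 0, "dy": 0, "dz": -0.25, "ax": 0, "ay": 0, "az": 0}, {"jaw": 0.4, "dx": 0, "dy": 0, "dz": -0.25, "ax": 0, "ay": 0, "az": 0}, {"jaw": 0.4, "dx": 0, "dy": 0, "dz": -0.25, "ax": 0, "ay": 0, "az": 0}, {"jaw": 0.4, "dx": 0, "dy": 0, "dz": -0.25, "ax": 0, "ay": 0, "az": 0}])

```text
time: 19.18
tool_pos: [0.5817, 0.0203, 0.1358]
ee_rot: [-0.244, -3.131, -0.0]
wrist_force: [0.4, -0.1, 0.2]
opening: 0.403
```

Emit:
move_arm(rows=[{"jaw": 0.45, "dx": 0, "dy": 0, "dz": -1, "ax": 0, "ay": 0, "az": 0}, {"jaw": 0.45, "dx": 0, "dy": 0, "dz": -4, "ax": 0, "ay": 0, "az": 0}, {"jaw": 0.45, "dx": 0, "dy": 0, "dz": -9, "ax": 0, "ay": 0, "az": 0}, {"jaw": 0.45, "dx": 2, "dy": 0, "dz": -14, "ax": 0, "ay": 0, "az": 0}, {"jaw": 0.45, "dx": 8, "dy": 2, "dz": -15, "ax": 0, "ay": 0, "az": 0}, {"jaw": 0.45, "dx": 14, "dy": 7, "dz": -15, "ax": 0, "ay": 0, "az": 0}, {"jaw": 0.45, "dx": 18, "dy": 13, "dz": -15, "ax": 0, "ay": 0, "az": 0}, {"jaw": 0.45, "dx": 20, "dy": 19, "dz": -15, "ax": 0, "ay": 0, "az": 0}, {"jaw": 0.45, "dx": 20, "dy": 24, "dz": -15, "ax": 0, "ay": 0, "az": 0}, {"jaw": 0.45, "dx": 20, "dy": 24, "dz": -15, "ax": 0, "ay": 0, "az": 0}])

```text
time: 20.42
tool_pos: [0.4206, 0.2916, 0.2865]
ee_rot: [0.236, 3.133, 0.002]
wrist_force: [0.9, -1.2, -0.1]
opening: 0.446
```

```bash
python3 - <<'E'
from h import *
st(); shot('scene','s16',(190,90,350,250),4);save('s16',(235,130,285,180),12,'s16z'); shot('top','t16',(180,140,440,340),3)
im=np.load('s16.npz')
E
```

```text
t 20.43 tcp [0.4206 0.2916 0.2865] F [ 0.8666 -1.2227 -0.0505] M [-0.0178  0.0211  0.008 ] op 0.446 q [0.4745 0.0562 0.2878 1.8017 0.0008 0.6252]
slicer rel lock x,y,z mm -202.66288382481594 244.1227095333064 125.52568873792177
[[-0.9887  0.1501  0.0002]
 [ 0.1501  0.9887  0.001 ]
 [-0.0001  0.001  -1.    ]]
```

View pics/s16.png

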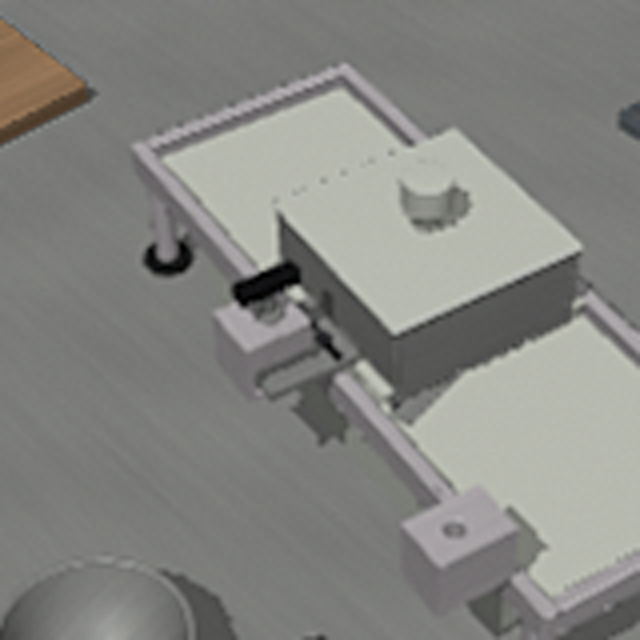

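View pics/s16z.png

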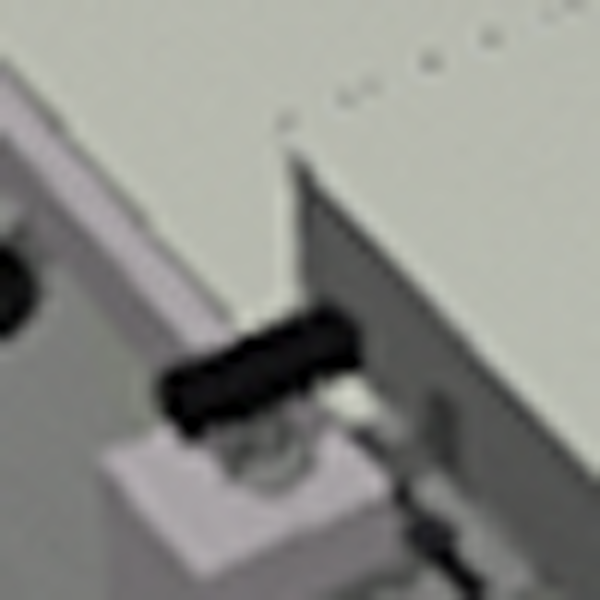

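View pics/t16.png

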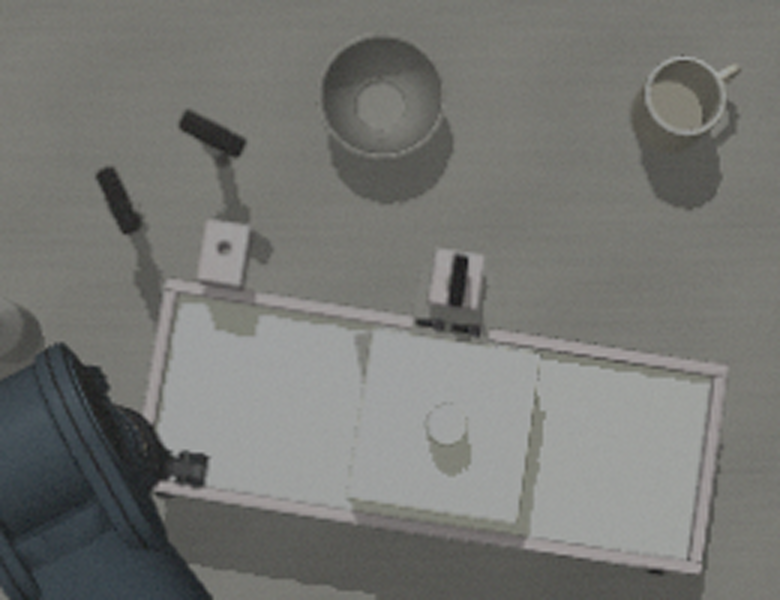

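```bash
python3 - <<'E'
from h import *
f=lambda X,Y:((X+.5)/3-.5+180,(Y+.5)/3-.5+140)
g=lambda X,Y:((X+.5)/12-.5+235,(Y+.5)/12-.5+130)
print(p3('t16',*f(459,280)),p3('t16',*f(459,280),z=.195),p3('s16',*g(262,362)),p3('s16',*g(262,362),z=.195))
for d in(0,.003,.006,.01): print(d,(proj('s16',[.5835,.0196,.195+d])+.5-[235,130])*12-.5)
k=p3('t16',*f(447,424),z=.213)-L; print('knob',k@SX,k@SY)
E
```

```text
[0.5809 0.0183 0.1962] [0.581  0.0182 0.195 ] [0.5827 0.0213 0.1931] [0.584 0.023 0.195]
0 [[253.5761 353.0907]]
0.003 [[252.8623 342.6127]]
0.006 [[252.1456 332.0905]]
0.01 [[251.1854 317.9918]]
knob -0.131177238510255 -0.007160480737321942
```

```bash
python3 -c "
from bench import r
print(r.finish_job())"
```

```text
the job is handed in; nothing more can be done
None
```

The hopper is back over the blades and locked, with the detent pin fully home in the bracket. I handed the job in after about 20.5 s of the 67 s allowed.

- **Hopper:** I moved it by its knob until the tongue's hole lined up. It now sits about 7 mm short of 0 along the rails, because the tongue's hole was about 8 mm off towards +y.
- **Pin:** I pulled it out of the stowage boss and lowered it through the bracket's boss, the tongue and the plate in small steps. I checked the force after each one. The highest reading while the nose was on or in the tongue was about 4 N.
- **Final press:** It met a firm stop at 14 N, at the same tool height (0.1365 m) as when the pin was stowed.
- **Last checks:** Both cameras put the T-bar's top at about 195 mm, which means home, and the close-up shows the collar down on the bracket. The top view shows the bowl, mug and look-alike pins where they were. The soap was mostly outside that last view, but the arm never went near it.

Three things were not as expected:

- **Fingertip position:** The real fingertips sit about 30–35 mm behind the reported TCP. My first grip on the knob therefore closed on air above it, so I went by the pictures and contact after that.
- **No click seen:** The 10–20 N click of the spring balls never showed in the force readings, which come only at the end of each call. I judged the pin home from its height and the hard stop.
- **Weak detent check:** A light upward tug raised the pin only 1.3 mm, with almost no resistance. That is within its normal play, so it doesn't prove the balls are holding. I pressed the pin home again afterwards.

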